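# Load the demagnetising bed and switch it back on

### The job

Demagnetise every rod section lying on the bench: throw the isolator's handle fully over to off, lift the bed's sprung clamp bar and turn it well aside (about a quarter turn), and lay each rod section down in its own groove of the two white saddles. Then turn the bar back, let it down on the rods between the cheeks of its fork, and only then throw the isolator back to on; the bar may never be up while the isolator is on, and the other things on the bench stay where they are.

Things in the scene. Friction and masses are not known exactly. Their poses are not given: they have to be found in the camera images.
- isolator_box: Grey steel isolator box, fixed, 150 (its x) x 120 (its y) x 68 mm high, on the robot's left, its cable glands on its +x side, away from the robot; origin at the centre of its underside. On top, over its centre and 80 mm above the bench, a throw handle is hinged about an axis parallel to the box's y.
- isolator (a joint): Handle angle, rad. 0 = OFF: leans 0.5 rad towards the box's -x (the robot), crossbar centre at box x = -41 mm, 155 mm above the bench. 1.0 = ON: leans 0.5 rad towards +x (away), crossbar at x = +41 mm. Upright: 165 mm up. Sprung over centre: under 6 N along its arc at the crossbar moves it; past upright it snaps on to the stop by itself and stays. Starts ON.
- handle_grip (a point): Centre of the isolator handle's black crossbar, 20 mm thick and 78 mm long, parallel to the box's y, 85 mm from the hinge axis; two steel arms (55 mm apart inside) carry it.
- bed: Demagnetising bed, fixed: grey coil housing, black top 60 mm above the bench, 200 (its x) x 314 (its y) mm; origin on the bench under the middle of the grooves. Two white saddles, 15 mm thick and 95 mm high, stand across it at x = -40 and +40 mm, with four V notches each, in line: four grooves along the bed's x, 48 mm apart. The clamp bar crosses over x = 0 along y.
- clamp_lift (a joint): Height of the sprung clamp bar, m: 0 = fully down (its underside 100 mm above the bench), 0.06 = fully up. Spring and weight push it down with about 8 N at 0, 11 N at 0.06; it drops when let go. Resting on rods in the grooves it reads about 0.005. It must be up by 0.03 or more to pass over the fork's cheek, both ways; turned aside it may be let down.
- clamp_turn (a joint): Turn of the clamp bar, rad, about its upright spindle: 0 = across the grooves, over the fork (a stop); grows anticlockwise seen from above, the free end moving to the bed's +x side, up to 1.7 (a stop). Above 1.3 it is well aside. It stays where it is left (slight friction).
- clamp_pivot (a point): Fixed point on the spindle's axis, at bed x = 0, y = +128 mm, 100 mm above the bench.
- clamp_knob (a point): Centre of the black knob on the clamp bar: an upright round grip 26 mm across and 38 mm high, 105 mm from the spindle's axis, its foot 2 mm above the bar's top. The aluminium bar is 20 mm wide, 10 mm thick and reaches 268 mm from the spindle. With the bar down this point is 131 mm above the bench.
- fork (a point): Floor of the fork that the bar's free end drops into, at bed x = 0, y = -130 mm, 99 mm above the bench; its two aluminium cheeks are 30 mm apart inside and 129 mm high.
- groove1 (a point): Where the middle of a rod section comes to lie in the groove at bed y = -72 mm: on the groove's axis, 94 mm above the bench, midway between the saddles; x along the groove. The V notches are 90 degrees, 34 mm wide at the mouth, 17 mm deep; the rod's couplings lie outside the saddles, free endwise by 14 mm.
- groove2 (a point): Where the middle of a rod section comes to lie in the groove at bed y = -24 mm: on the groove's axis, 94 mm above the bench, midway between the saddles; x along the groove. The V notches are 90 degrees, 34 mm wide at the mouth, 17 mm deep; the rod's couplings lie outside the saddles, free endwise by 14 mm.
- groove3 (a point): Where the middle of a rod section comes to lie in the groove at bed y = 24 mm: on the groove's axis, 94 mm above the bench, midway between the saddles; x along the groove. The V notches are 90 degrees, 34 mm wide at the mouth, 17 mm deep; the rod's couplings lie outside the saddles, free endwise by 14 mm.
- groove4 (a point): Where the middle of a rod section comes to lie in the groove at bed y = 72 mm: on the groove's axis, 94 mm above the bench, midway between the saddles; x along the groove. The V notches are 90 degrees, 34 mm wide at the mouth, 17 mm deep; the rod's couplings lie outside the saddles, free endwise by 14 mm.
- rod1_mid (a point): Middle of a rod section: stainless tube 22 mm across, 160 mm long along its x, with a hexagonal coupling 30 mm across flats and 18 mm long at each end (124 mm of bare tube between); about 0.16 kg. Lying on a flat of its couplings, its axis is 15 mm above the bench and the tube 4 mm clear of it. Two to four such sections are present.
- rod2_mid (a point): Middle of a rod section: stainless tube 22 mm across, 160 mm long along its x, with a hexagonal coupling 30 mm across flats and 18 mm long at each end (124 mm of bare tube between); about 0.16 kg. Lying on a flat of its couplings, its axis is 15 mm above the bench and the tube 4 mm clear of it. Two to four such sections are present.
- rod3_mid (a point): Middle of a rod section: stainless tube 22 mm across, 160 mm long along its x, with a hexagonal coupling 30 mm across flats and 18 mm long at each end (124 mm of bare tube between); about 0.16 kg. Lying on a flat of its couplings, its axis is 15 mm above the bench and the tube 4 mm clear of it. Two to four such sections are present.
- rod4_mid (a point): Middle of a rod section: stainless tube 22 mm across, 160 mm long along its x, with a hexagonal coupling 30 mm across flats and 18 mm long at each end (124 mm of bare tube between); about 0.16 kg. Lying on a flat of its couplings, its axis is 15 mm above the bench and the tube 4 mm clear of it. Two to four such sections are present.
- blank_flange: steel vacuum flange 110 mm across and 22 mm high; bystander; origin at the middle of its underside.
- jar: amber glass jar 60 mm across, 70 mm high; bystander; origin at the middle of its underside.
- screwdriver: screwdriver 200 mm long, handle 25 mm thick, lying flat; bystander; origin at the underside, length along its x.

How it is judged (in metres and radians):
On the way, in this order (a step that is already met when the one before it is completed fails the run):
1. the isolator handle is thrown over to off (value of joint isolator below 0.12 rad), for 0.2 s.
2. the clamp bar is turned well aside, isolator still off (value of joint isolator below 0.12 rad and value of joint clamp_turn above 1.1 rad), for 0.2 s.
3. every rod section present lies in a groove, bar aside, isolator off (value of joint isolator below 0.12 rad and value of joint clamp_turn above 0.9 rad and z of rod1_mid in the frame of bed between 0.088 and 0.098 m and x of rod1_mid in the frame of bed between -0.02 and 0.02 m and y of rod1_mid in the frame of bed between -0.08 and 0.08 m and angle between the x axis of each of rod1_mid, rod2_mid, rod3_mid, rod4_mid and the x axis of bed, either way round below 0.08 rad and z of rod2_mid in the frame of bed between 0.088 and 0.098 m and x of rod2_mid in the frame of bed between -0.02 and 0.02 m and y of rod2_mid in the frame of bed between -0.08 and 0.08 m and z of rod3_mid in the frame of bed between 0.088 and 0.098 m and x of rod3_mid in the frame of bed between -0.02 and 0.02 m and y of rod3_mid in the frame of bed between -0.08 and 0.08 m and z of rod4_mid in the frame of bed between 0.088 and 0.098 m and x of rod4_mid in the frame of bed between -0.02 and 0.02 m and y of rod4_mid in the frame of bed between -0.08 and 0.08 m), for 0.2 s.
4. the bar is back between the cheeks and down on the rods, isolator still off (value of joint isolator below 0.12 rad and value of joint clamp_turn below 0.06 rad and value of joint clamp_lift below 0.01 m and z of rod1_mid in the frame of bed between 0.088 and 0.098 m and x of rod1_mid in the frame of bed between -0.02 and 0.02 m and y of rod1_mid in the frame of bed between -0.08 and 0.08 m and angle between the x axis of each of rod1_mid, rod2_mid, rod3_mid, rod4_mid and the x axis of bed, either way round below 0.08 rad and z of rod2_mid in the frame of bed between 0.088 and 0.098 m and x of rod2_mid in the frame of bed between -0.02 and 0.02 m and y of rod2_mid in the frame of bed between -0.08 and 0.08 m and z of rod3_mid in the frame of bed between 0.088 and 0.098 m and x of rod3_mid in the frame of bed between -0.02 and 0.02 m and y of rod3_mid in the frame of bed between -0.08 and 0.08 m and z of rod4_mid in the frame of bed between 0.088 and 0.098 m and x of rod4_mid in the frame of bed between -0.02 and 0.02 m and y of rod4_mid in the frame of bed between -0.08 and 0.08 m), for 0.2 s.
At the end, for the whole second after the job is handed in: Isolator handle at on (joint above 0.88 rad); clamp bar back over the fork (turn under 0.06 rad) and down (lift under 10 mm); every rod section present at rest in a groove: its middle within 20 mm of the saddles' mid-line, 88 to 98 mm above the bench, its axis within 0.08 rad of the groove's (value of joint isolator above 0.88 rad and value of joint clamp_turn below 0.06 rad and value of joint clamp_lift below 0.01 m and z of rod1_mid in the frame of bed between 0.088 and 0.098 m and x of rod1_mid in the frame of bed between -0.02 and 0.02 m and y of rod1_mid in the frame of bed between -0.08 and 0.08 m and angle between the x axis of each of rod1_mid, rod2_mid, rod3_mid, rod4_mid and the x axis of bed, either way round below 0.08 rad and z of rod2_mid in the frame of bed between 0.088 and 0.098 m and x of rod2_mid in the frame of bed between -0.02 and 0.02 m and y of rod2_mid in the frame of bed between -0.08 and 0.08 m and z of rod3_mid in the frame of bed between 0.088 and 0.098 m and x of rod3_mid in the frame of bed between -0.02 and 0.02 m and y of rod3_mid in the frame of bed between -0.08 and 0.08 m and z of rod4_mid in the frame of bed between 0.088 and 0.098 m and x of rod4_mid in the frame of bed between -0.02 and 0.02 m and y of rod4_mid in the frame of bed between -0.08 and 0.08 m and linear speed of each of rod1, rod2, rod3, rod4 below 0.02 m/s); the robot touches nothing.
It fails at once if the clamp bar is raised or turned while the isolator is on (value of joint isolator above 0.7 rad and (value of joint clamp_lift above 0.02 m or value of joint clamp_turn above 0.15 rad)).
It fails at once if a bystander is pushed more than 40 mm from its place (distance of any of blank_flange, jar, screwdriver from where it was at the start of the episode above 0.04 m).
Of rod1, rod2, rod3, rod4 only 2 to 4 are there at a start; the rules pass over those that are not, and their reading is None.
At some moment in a run one of rod1, rod2, rod3, rod4 may be knocked a few centimetres aside while the robot is not near it.
Once in a run the grip may slacken for a moment while it holds something.
It also fails if it takes over 210 s, if anything falls off the work surface, if the arm or the gripper's body presses on something with over 40 N, if the wrist force passes 120 N, or if a joint passes its speed limit or range.

### The arm

A 6-joint arm with a two-finger parallel gripper is mounted at the origin on the work surface. World frame = base frame: x ahead of the robot, y to its left, z up, the work surface at z = 0. Lengths are in m, angles in degrees, forces in N, time in s.
With the tool pointing down it reaches from about 0.3 to 0.75 m from the base axis. Payload 8.5 kg.
Tool frame: the origin (TCP) lies on the centre line of the jaws, within the pads' length; the fingertips stand 14 mm ahead of it and the grasp point (between the pads) lies 5 mm behind it; z points along the fingers, y is the direction in which the jaws open and shut (so a half turn about z gives the same grasp; the last joint's range is limited). The gripper opens to 85 mm and grips with 20 to 120 N. Pads are 22 mm wide; open, the fingers measure 114 mm over their backs; the gripper's body (76 mm by 85 mm) begins 54 mm behind the grasp point. The pads swing forward as they close: fully open they stand 13 mm farther back than shut.
Start: joints at [-78.856, 21.807, 74.336, -0, 83.858, -12.336], TCP at [0.219, -0.504, 0.245] pointing down, gripper open.
Joint ranges: [-178.18, 178.18], [-50.72, 133.34], [12.68, 142.11], [-81.47, 261.47], [9.98, 163.14], [-165.26, 165.26]. Speed limits (degrees/s): [136.94, 136.94, 180, 180, 180, 180].

### API

Orientations are given as a 3x3 rotation matrix whose columns are the frame's x, y, z axes.
In Python, from rig import env, optics, order, finder gives the robot as it stands.
- The arm moves only by the tool play_rows, never from a script. Its argument "commands" is a list of rows, each an object of numbers: "grip": the closure, from -1 (fully open) to 1 (shut); "x", "y", "z": the shift along the tool's x, y, z in m; "rx", "ry", "rz": the turn, a rotation vector about the tool's x, y, z in rad. A call has 1 to 12 rows; each row shifts and turns the commanded pose from where the row before left it, along the tool's axes as they then stand; what a row does not reach is not made up. A row lasts 1/8 s, in which the tool goes at most 62.5 mm and 10.7 degrees, less where a joint would pass 70% of its speed; a pose out of reach is approached as far as the arm can. A call is refused whole if a number of a shift passes 0.0625 or a number of a turn 0.188, either way. A call with a gripper value outside its range is refused whole. The fingers move at their own pace and stop on an object; "squeeze" is the grip in N (left out, the last holds). Time passes only in rows, so rows that do not move let the fingers close. It gives the time, the measured TCP pose, the force and the opening at its end, in the units of the state.
- env.observe(): the state, without advancing time (a new reading comes with each control period).
- optics.get_image(name): name is "scene" or "side" or "wrist"; returns a dict with "color" (400x640x3 uint8, blue, green, red), "range_z" (400x640 float32, m along the optical axis (not along the pixel's ray), 0 where there is no reading), "fov_y" (degrees; the focal length in pixels is half the picture's height over the tangent of half this angle, whatever the lens; pixels are square), "cx", "cy" (the principal point, pixels), "cam_to_world" (4x4, takes a point from camera to world coordinates). Camera axes: x right, y down, z forward; pixel columns grow to the right and rows downward; lengths in m; the calibration is good to about 2 mm. A picture is of the moment at which its call begins.
- order.close_job(): hands the job in, once; it reports no verdict.
Trained networks look in the newest picture that a camera, given by its name, has taken for a name from the list of things; names that differ only in an ending like _2 or _b are one class to them, and where a whole thing is asked for, a point or a joint stands for the part that bears it (a point fixed in the world has none). Each returns a list of dicts, best first, with "conf" (0 to 1); they miss things now and then, are a little off and sometimes report something else, mostly with a low value. They report only what shows in the picture. A call takes as long as a camera call.
- finder.boxes_of(camera, thing): "point" ([x, y, z] in m, in world coordinates, good to about 4 mm: the middle of the surface that is visible of it).
The state is a dict: "time_s": time; "q": joint angles; "qvel": joint speeds; "joint_efforts": joint torques, N m; "position": TCP position; "tool_rot": TCP orientation; "ft_force": force on the tool from outside, world axes, zero at the start; "wrist_torque": the same for the moment, N m; "grip_width": finger opening in m.
Only numpy, scipy, OpenCV 4.12 (cv2) and the standard library are available. Lean on these libraries where they do the work, as an engineer would, in place of code of your own. Each camera call takes 0.05 s, during which the arm holds its last target.

## Working session

There is one attempt and no reset: what is moved stays moved. The work goes in short steps, Python scripts to look and compute and a tool call to move; the robot and the scene stay as the last step left them, time stands still between calls to the robot, and variables do not carry over. Pictures are saved under pics/ and viewed, and the job is handed in when it is done.

Besides the shell and the picture viewer there is one more tool, called after ">>>" as name(argument=value, ...), one argument or row to a line, values as JSON. play_rows: Moves the arm, as the interface text tells. Its arguments: {"type":"object","properties":{"commands":{"type":"array"},"squeeze":{"type":"number"}},"required":["commands"]}

```bash
ls; mkdir -p pics; python3 - <<'E'
from rig import env, optics, order, finder
import cv2
s=env.observe(); print(s)
for n in ["scene","side","wrist"]:
    im=optics.get_image(n); cv2.imwrite(f"pics/{n}0.png",im["color"]); print(n,im["fov_y"],im["cx"],im["cy"],im["cam_to_world"])
for c in ["scene","side"]:
  for t in ["isolator_box","handle_grip","bed","clamp_knob","rod1_mid","blank_flange","jar","screwdriver","fork"]:
    try: print(c,t,[(round(d["conf"],2),[round(float(v),3) for v in d["point"]]) for d in finder.boxes_of(c,t)])
    except Exception as e: print(c,t,e)
print(env.observe()["time_s"])
E
```

```text
pics
{'time_s': 0.0, 'q': array([-7.88559612e+01,  2.18403119e+01,  7.43855868e+01, -9.07183140e-04,
        8.38595299e+01, -1.23367129e+01]), 'qvel': array([-0.03346779, -0.10615574,  0.03136184, -0.04524541,  0.00600766,
        0.02017021]), 'joint_efforts': array([-6.73655686e-04, -4.48462915e+01, -2.31282717e+01, -2.62537687e-04,
        4.71238236e-03, -2.90632691e-06]), 'position': array([ 0.21907197, -0.50417534,  0.24471323]), 'tool_rot': array([[ 9.17193348e-01,  3.98442305e-01, -3.03622343e-04],
       [ 3.98442306e-01, -9.17192236e-01,  1.45985351e-03],
       [ 3.03187343e-04, -1.45994392e-03, -9.99998888e-01]]), 'ft_force': array([0.27078924, 0.67573139, 0.50751461]), 'wrist_torque': array([-0.0105574 ,  0.00399312,  0.00303481]), 'grip_width': 0.0854451056903296}
scene 42.28437229796213 311.95587085757677 201.47133534726018 [[-0.70256052  0.58772532 -0.40123267  1.06519866]
 [ 0.71157805  0.58660974 -0.38671138  0.47626452]
 [ 0.00808692 -0.55719651 -0.83034128  1.16281935]
 [ 0.          0.          0.          1.        ]]
side 51.58429829777981 318.98861228573315 1
[... 933 characters left out ...]
ork [(0.65, [0.551, 0.077, 0.058])]
side isolator_box [(0.96, [0.434, 0.406, 0.069]), (0.73, [0.465, 0.399, 0.139])]
side handle_grip [(0.88, [0.465, 0.4, 0.137]), (0.71, [0.53, 0.091, 0.115]), (0.47, [0.518, 0.094, 0.06])]
side bed [(0.84, [0.521, 0.094, 0.057]), (0.63, [0.44, -0.223, 0.025]), (0.43, [0.463, 0.401, 0.136])]
side clamp_knob [(0.97, [0.528, 0.088, 0.108])]
side rod1_mid [(0.79, [0.434, -0.402, 0.029])]
side blank_flange [(0.86, [0.696, -0.15, 0.011])]
side jar [(0.71, [0.626, 0.33, 0.06])]
side screwdriver [(0.73, [0.698, 0.044, 0.025]), (0.45, [0.519, 0.096, 0.055])]
side fork [(0.88, [0.518, 0.092, 0.063]), (0.38, [0.696, -0.152, 0.01]), (0.36, [0.443, -0.224, 0.024])]
1.05
```

View pics/scene0.png

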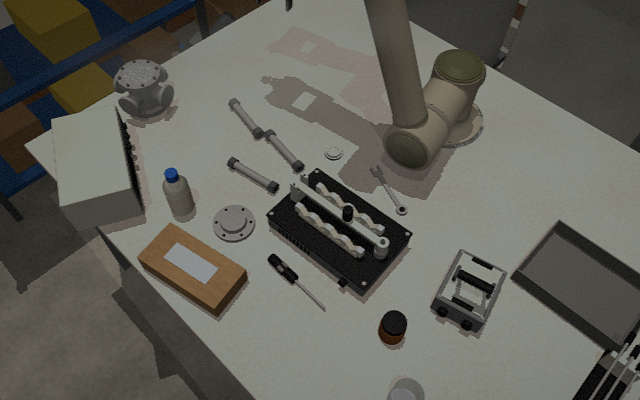

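View pics/side0.png

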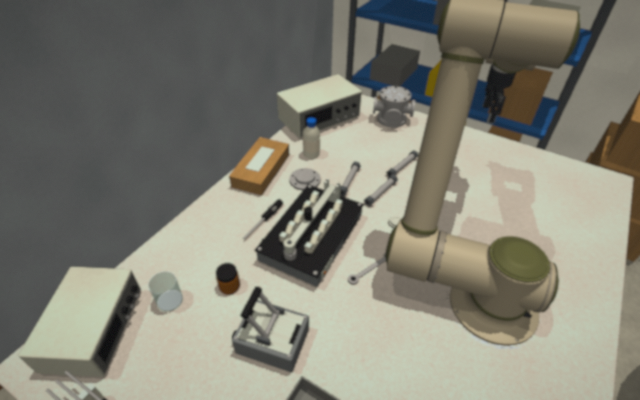

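View pics/wrist0.png

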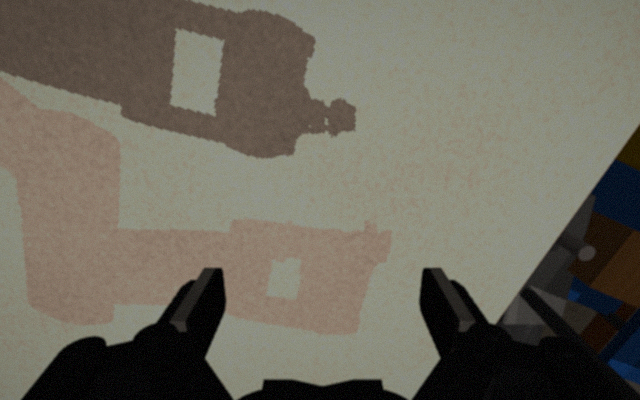

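Both views show three rods, at scene pixels (245,117), (284,150) and (252,174). The bed is at (340,230) and the isolator at (470,290). Next I'll build a top-down height map from the depth images.

```bash
cat > h.py <<'E'
from rig import env, optics, order, finder
import cv2, numpy as np
def cloud(n,im=None):
    im=im or optics.get_image(n); D=im["range_z"]; h,w=D.shape
    f=h/2/np.tan(np.radians(im["fov_y"]/2)); u,v=np.meshgrid(np.arange(w),np.arange(h))
    P=np.stack([(u-im["cx"])/f*D,(v-im["cy"])/f*D,D,np.ones_like(D)],-1)@im["cam_to_world"].T
    P=P[...,:3]; P[D<=0]=np.nan
    return P,im
def topdown(ps,x0=0.2,x1=0.85,y0=-0.6,y1=0.6,res=0.002):
    # row: x decreasing downwards; col: y decreasing to right
    H=int((x1-x0)/res);W=int((y1-y0)/res); Z=np.full((H,W),-1.);C=np.zeros((H,W,3),np.uint8)
    for P,im in ps:
        p=P.reshape(-1,3);c=im["color"].reshape(-1,3);ok=np.isfinite(p[:,0])&(p[:,2]<0.3)
        p=p[ok];c=c[ok];r=((x1-p[:,0])/res).astype(int);k=((y1-p[:,1])/res).astype(int)
        m=(r>=0)&(r<H)&(k>=0)&(k<W)
        o=np.argsort(p[m,2]); r=r[m][o];k=k[m][o]
        up=p[m,2][o]>Z[r,k]
        Z[r[up],k[up]]=p[m,2][o][up];C[r[up],k[up]]=c[m][o][up]
    return Z,C
E
python3 - <<'E'
from h import *
ps=[cloud(n) for n in ["scene","side"]]
for i in (0,1):
    Z,C=topdown([ps[i]])
    hm=cv2.applyColorMap(np.clip(Z/0.18*255,0,255).astype(np.uint8),cv2.COLORMAP_JET); hm[Z<-.5]=0
    cv2.imwrite(f"pics/td{i}.png",hm); cv2.imwrite(f"pics/tdc{i}.png",C)
    P=ps[i][0]
    m=(P[...,2]>0.012)&(P[...,2]<0.05)&(P[...,0]>0.3)&(P[...,0]<.75)&(P[...,1]>-.55)&(P[...,1]<-.05)
    t=P[(np.abs(P[...,2])<0.01)&(P[...,0]>.3)&(P[...,0]<.6)&(P[...,1]<-.1)&(P[...,1]>-.5)]
    print("table z",np.median(t[:,2]))
    n,lab,st,ce=cv2.connectedComponentsWithStats(m.astype(np.uint8))
    for j in range(1,n):
        if st[j,4]<80: continue
        q=P[lab==j]; r=cv2.minAreaRect(q[:,:2].astype(np.float32)*1000)
        print(i,st[j,4],[np.round(v,1) for v in r],np.percentile(q[:,2],[50,95]).round(4), np.round(ce[j]))
np.save("p0.npy",np.stack([p[0] for p in ps]))
E
```

```text
table z 1.65266785238094e-05
0 824 [array([ 444.9, -325.7]), array([334.5,  53.1]), np.float64(85.8)] [0.0242 0.0312] [265. 135.]
0 478 [array([ 565.5, -238. ]), array([ 33. , 164.8]), np.float64(9.8)] [0.024  0.0312] [252. 174.]
0 541 [array([ 703.8, -163.1]), array([90.1, 78.2]), np.float64(38.8)] [0.0215 0.0254] [232. 221.]
table z -0.0001809718929845494
1 82 [array([ 735.7, -291.2]), array([48.7, 15. ]), np.float64(74.8)] [0.0314 0.0486] [315. 151.]
1 518 [array([ 442. , -323.8]), array([336. ,  52.2]), np.float64(87.5)] [0.0235 0.0307] [390. 177.]
1 237 [array([ 565.9, -236.8]), array([ 32.2, 167.8]), np.float64(9.2)] [0.0246 0.0304] [349. 177.]
1 239 [array([ 700.9, -158. ]), array([67.5, 70.8]), np.float64(43.4)] [0.0211 0.0247] [304. 176.]
```

View pics/td0.png

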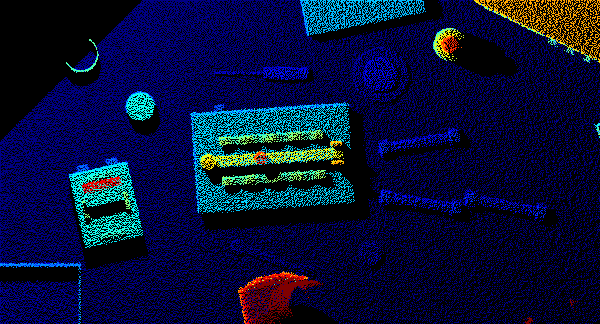

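View pics/td1.png

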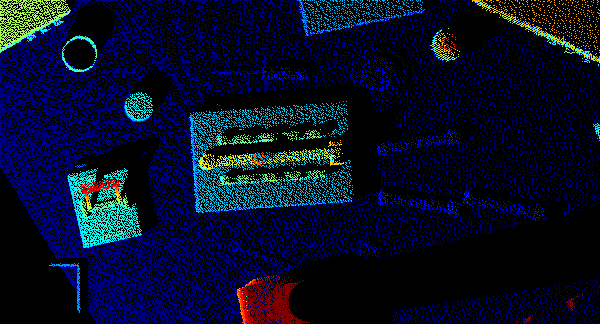

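```bash
python3 - <<'E'
from h import *
Ps=np.load("p0.npy")
def pts(i,x0,x1,y0,y1,z0,z1):
    P=Ps[i].reshape(-1,3); m=(P[:,0]>x0)&(P[:,0]<x1)&(P[:,1]>y0)&(P[:,1]<y1)&(P[:,2]>z0)&(P[:,2]<z1); return P[m]
for i in (0,1):
    def rect(q):
        r=cv2.minAreaRect(q[:,:2].astype(np.float32)*1000); return [np.round(v,1) for v in r]
    q=pts(i,.42,.66,-.12,.24,.054,.066); print("bedtop",len(q),rect(q))
    q=pts(i,.42,.66,-.12,.24,.106,.115); print("bar",len(q),rect(q), np.median(q[:,2]))
    q=pts(i,.42,.66,-.12,.24,.118,.175); print("high",len(q))
    n=q
    q2=pts(i,.5,.56,.05,.12,.118,.175);print(" knob",q2.mean(0),q2.min(0),q2.max(0),len(q2))
    q=pts(i,.34,.54,.28,.48,.060,.076); print("isotop",len(q),rect(q),np.median(q[:,2]))
    q=pts(i,.34,.6,.28,.48,.14,.19); print("xbar",len(q),rect(q),q.max(0),q.mean(0))
    for nm,b in dict(A=(.4,.55,-.33,-.14),B=(.4,.55,-.5,-.325),C=(.5,.62,-.33,-.14)).items():
        q=pts(i,b[0],b[1],b[2],b[3],.012,.05); print(nm,len(q),rect(q))
        # tube points
        c=np.median(q,0); d=np.linalg.svd(q[:,:2]-q[:,:2].mean(0),full_matrices=False)[2][0]; print("  pca yaw",np.degrees(np.arctan2(d[1],d[0]))%180, "mid of ext", )
E
```

```text
bedtop 5834 [array([533.7,  54.5]), array([203.9, 316.3]), np.float64(3.7)]
bar 747 [array([532.1,  56.1]), array([ 43.6, 283.5]), np.float64(6.0)] 0.10972845608756221
high 261
 knob [0.53616189 0.08080141 0.14167405] [0.52179654 0.06495117 0.11840326] [0.54613809 0.09175709 0.15481795] 147
isotop 2591 [array([439.8, 387.6]), array([153.2, 120. ]), np.float64(12.8)] 0.06961848272425808
xbar 362 [array([480.1, 396.4]), array([20.9, 77.1]), np.float64(12.2)] [0.49655622 0.43547497 0.16813356] [0.48211348 0.39751787 0.16059623]
A 470 [array([ 486.5, -242.9]), array([183.9, 116.1]), np.float64(82.2)]
  pca yaw 72.74276855633107 mid of ext
B 389 [array([ 437.7, -409.5]), array([167.1,  36.5]), np.float64(78.7)]
  pca yaw 78.93018884637722 mid of ext
C 478 [array([ 565.5, -238. ]), array([ 33. , 164.8]), np.float64(9.8)]
  pca yaw 99.33018413268867 mid of ext
bedtop 3788 [array([535.9,  56.8]), array([203.3, 317.3]), np.float64(3.9)]
bar 457 [array([538.7,  58.1]), array([ 44.7, 288.2]), np.float64(2.1)] 0.10964553197495341
high 178
 knob [0.53124907 0.08536748 0.13971681] [0.52010273 0.06826098 0.11844415] [0.5449244  0.09420627 0.15309598] 113
isotop 2364 [array([440.6, 390.3]), array([151.1, 121. ]), np.float64(12.8)] 0.06990038858744135
xbar 336 [array([476.4, 398.9]), array([24.9, 78.6]), np.float64(13.6)] [0.49598355 0.43798241 0.16644497] [0.47617508 0.40196054 0.15935723]
A 336 [array([ 485.6, -240.4]), array([187.7, 115.4]), np.float64(81.4)]
  pca yaw 67.61896211725619 mid of ext
B 232 [array([ 437.6, -408.3]), array([167.4,  32.9]), np.float64(80.1)]
  pca yaw 78.6350359202727 mid of ext
C 237 [array([ 565.9, -236.8]), array([ 32.2, 167.8]), np.float64(9.2)]
  pca yaw 100.24985691529818 mid of ext
```

```bash
cat >> h.py <<'E'
def go(x,y,z,theta=None,vert=True):
    """print tool-frame shift (mm) and turn rotvec (rad) to target; theta = world yaw of tool x (deg), tool down"""
    from scipy.spatial.transform import Rotation as R
    s=env.observe(); p=s["position"];Rt=s["tool_rot"]
    d=Rt.T@(np.array([x,y,z])-p)
    print("t",round(s["time_s"],2),"pos",p.round(4),"yaw",round(float(np.degrees(np.arctan2(Rt[1,0],Rt[0,0]))),2),"w",round(s["grip_width"],4),"F",s["ft_force"].round(1))
    print(" shift mm in current tool axes",(d*1000).round(1))
    if theta is not None:
        t=np.radians(theta);T=np.array([[np.cos(t),np.sin(t),0],[np.sin(t),-np.cos(t),0],[0,0,-1]])
        print(" turn",R.from_matrix(Rt.T@T).as_rotvec().round(3)," shift in target axes mm",((T.T@(np.array([x,y,z])-p))*1000).round(1))
def box(a,b,c=(.4402,.389),yaw=12.8):
    t=np.radians(yaw);return c[0]+a*np.cos(t)-b*np.sin(t),c[1]+a*np.sin(t)+b*np.cos(t)
def bed(a,b,c=(.535,.0557),yaw=3.8): return box(a,b,c,yaw)
E
python3 -c "
from h import *
go(*box(.08,0),.30,12.8);go(*box(.08,0),.154,12.8)"
```

```text
t 1.15 pos [ 0.2191 -0.5044  0.2453] yaw 23.48 w 0.0852 F [-0.4  0.3  0.1]
 shift mm in current tool axes [ 637.3 -716.6  -54.7]
 turn [0.    0.    0.186]  shift in target axes mm [ 493.5 -822.3  -54.7]
t 1.15 pos [ 0.2191 -0.5044  0.2453] yaw 23.48 w 0.0852 F [-0.4  0.3  0.1]
 shift mm in current tool axes [ 637.4 -716.6   91.3]
 turn [0.    0.    0.186]  shift in target axes mm [ 493.5 -822.3   91.3]
```

>>> play_rows(
  commands=[
    {"z":-0.055,"rz":0.186,"grip":1},
    {"x":0.026,"y":-0.0433,"grip":1},
    {"x":0.026,"y":-0.0433,"grip":1},
    {"x":0.026,"y":-0.0433,"grip":1},
    {"x":0.026,"y":-0.0433,"grip":1},
    {"x":0.026,"y":-0.0433,"grip":1},
    {"x":0.026,"y":-0.0433,"grip":1},
    {"x":0.026,"y":-0.0433,"grip":1},
    {"x":0.026,"y":-0.0433,"grip":1},
    {"x":0.026,"y":-0.0433,"grip":1},
  ],
)

```text
invalid input at $.commands[0]: expected keys grip, x, y, z, rx, ry, rz
```

>>> play_rows(
  commands=[
    {"x":0.026,"y":-0.0433,"grip":1},
    {"x":0.026,"y":-0.0433,"grip":1},
    {"x":0.026,"y":-0.0433,"grip":1},
    {"x":0.026,"y":-0.0433,"grip":1},
    {"x":0.026,"y":-0.0433,"grip":1},
    {"x":0.026,"y":-0.0433,"grip":1},
    {"x":0.026,"y":-0.0433,"grip":1},
    {"x":0.026,"y":-0.0433,"grip":1},
    {"x":0.026,"y":-0.0433,"grip":1},
    {"x":0,"grip":1},
    {"x":0,"grip":1},
  ],
)

```text
invalid input at $.commands[0]: expected keys grip, x, y, z, rx, ry, rz
```

```bash
python3 -c "
from h import *
go(*box(.08,0),.154,12.8)
for n in ['side','wrist']: cv2.imwrite(f'pics/{n}1.png',optics.get_image(n)['color'])"
```

```text
t 1.15 pos [ 0.2191 -0.5044  0.2453] yaw 23.48 w 0.0852 F [-0.4  0.3  0.1]
 shift mm in current tool axes [ 637.4 -716.6   91.3]
 turn [0.    0.    0.186]  shift in target axes mm [ 493.5 -822.3   91.3]
```

View pics/wrist1.png

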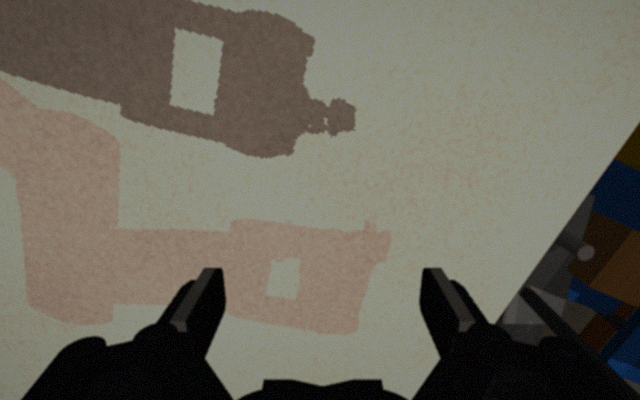

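The picture hasn't changed because the call was refused: every row needs all seven keys.

>>> play_rows(
  commands=[
    {"x":0,"y":0,"z":-0.055,"rx":0,"ry":0,"rz":0.186,"grip":1},
    {"x":0.026,"y":-0.0433,"z":0,"rx":0,"ry":0,"rz":0,"grip":1},
    {"x":0.026,"y":-0.0433,"z":0,"rx":0,"ry":0,"rz":0,"grip":1},
    {"x":0.026,"y":-0.0433,"z":0,"rx":0,"ry":0,"rz":0,"grip":1},
    {"x":0.026,"y":-0.0433,"z":0,"rx":0,"ry":0,"rz":0,"grip":1},
    {"x":0.026,"y":-0.0433,"z":0,"rx":0,"ry":0,"rz":0,"grip":1},
    {"x":0.026,"y":-0.0433,"z":0,"rx":0,"ry":0,"rz":0,"grip":1},
    {"x":0.026,"y":-0.0433,"z":0,"rx":0,"ry":0,"rz":0,"grip":1},
    {"x":0.026,"y":-0.0433,"z":0,"rx":0,"ry":0,"rz":0,"grip":1},
    {"x":0.026,"y":-0.0433,"z":0,"rx":0,"ry":0,"rz":0,"grip":1},
  ],
)

```text
time_s: 2.5
position: [0.361, -0.071, 0.3006]
tool_rot: [[0.975, 0.222, 0.001], [0.222, -0.975, -0.0], [0.001, 0.001, -1.0]]
ft_force: [0.5, -0.8, -0.3]
grip_width: 0.0001
```

>>> play_rows(
  commands=[
    {"x":0.026,"y":-0.0433,"z":0,"rx":0,"ry":0,"rz":0,"grip":1},
    {"x":0.026,"y":-0.0433,"z":0,"rx":0,"ry":0,"rz":0,"grip":1},
    {"x":0.026,"y":-0.0433,"z":0,"rx":0,"ry":0,"rz":0,"grip":1},
    {"x":0.026,"y":-0.0433,"z":0,"rx":0,"ry":0,"rz":0,"grip":1},
    {"x":0.026,"y":-0.0433,"z":0,"rx":0,"ry":0,"rz":0,"grip":1},
    {"x":0.026,"y":-0.0433,"z":0,"rx":0,"ry":0,"rz":0,"grip":1},
    {"x":0.026,"y":-0.0433,"z":0,"rx":0,"ry":0,"rz":0,"grip":1},
    {"x":0.026,"y":-0.0433,"z":0,"rx":0,"ry":0,"rz":0,"grip":1},
    {"x":0.026,"y":-0.0433,"z":0,"rx":0,"ry":0,"rz":0,"grip":1},
    {"x":0,"y":0,"z":0,"rx":0,"ry":0,"rz":0,"grip":1},
    {"x":0,"y":0,"z":0,"rx":0,"ry":0,"rz":0,"grip":1},
  ],
)

```text
time_s: 3.88
position: [0.5023, 0.359, 0.3001]
tool_rot: [[0.975, 0.222, -0.0], [0.222, -0.975, -0.0], [-0.001, 0.0, -1.0]]
ft_force: [0.5, -0.2, 0.5]
grip_width: -0.0002
```

```bash
python3 -c "
from h import *
go(*box(.08,0),.154,12.8)
for n in ['scene','wrist']: cv2.imwrite(f'pics/{n}2.png',optics.get_image(n)['color'])"
```

```text
t 3.88 pos [0.5023 0.359  0.3001] yaw 12.82 w -0.0002 F [ 0.5 -0.2  0.5]
 shift mm in current tool axes [ 26.2 -43.1 146.1]
 turn [0.    0.001 0.   ]  shift in target axes mm [ 26.1 -43.  146.1]
```

View pics/wrist2.png

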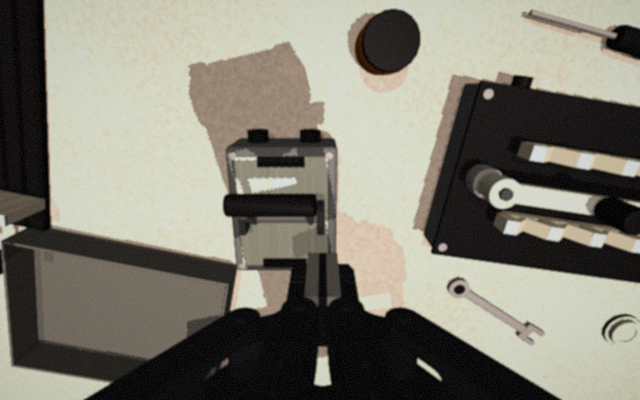

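View pics/scene2.png

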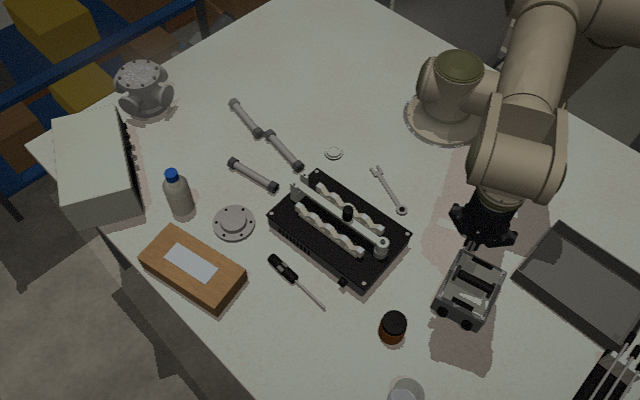

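The wrist view shows the handle leaning away, with its black crossbar at (270,206), so it is ON. The fingers end at (322,270) and the path to its far side is clear.

>>> play_rows(
  commands=[
    {"x":0.026,"y":-0.043,"z":0,"rx":0,"ry":0,"rz":0,"grip":1},
    {"x":0,"y":0,"z":0.03,"rx":0,"ry":0,"rz":0,"grip":1},
    {"x":0,"y":0,"z":0.04,"rx":0,"ry":0,"rz":0,"grip":1},
    {"x":0,"y":0,"z":0.04,"rx":0,"ry":0,"rz":0,"grip":1},
    {"x":0,"y":0,"z":0.036,"rx":0,"ry":0,"rz":0,"grip":1},
    {"x":0,"y":0,"z":0,"rx":0,"ry":0,"rz":0,"grip":1},
  ],
)

```text
time_s: 4.72
position: [0.5176, 0.4057, 0.1526]
tool_rot: [[0.975, 0.221, -0.004], [0.221, -0.975, -0.002], [-0.005, 0.001, -1.0]]
ft_force: [0.1, -0.1, -0.8]
grip_width: 0.0001
```

>>> play_rows(
  commands=[
    {"x":-0.012,"y":0,"z":0,"rx":0,"ry":0,"rz":0,"grip":1},
    {"x":-0.012,"y":0,"z":0,"rx":0,"ry":0,"rz":0,"grip":1},
    {"x":-0.012,"y":0,"z":0,"rx":0,"ry":0,"rz":0,"grip":1},
    {"x":-0.012,"y":0,"z":0,"rx":0,"ry":0,"rz":0,"grip":1},
    {"x":-0.012,"y":0,"z":0,"rx":0,"ry":0,"rz":0,"grip":1},
    {"x":-0.012,"y":0,"z":0,"rx":0,"ry":0,"rz":0,"grip":1},
    {"x":-0.012,"y":0,"z":0,"rx":0,"ry":0,"rz":0,"grip":1},
    {"x":-0.012,"y":0,"z":0,"rx":0,"ry":0,"rz":0,"grip":1},
    {"x":0,"y":0,"z":0,"rx":0,"ry":0,"rz":0,"grip":1},
  ],
)

```text
time_s: 5.85
position: [0.4237, 0.3856, 0.1543]
tool_rot: [[0.975, 0.222, -0.001], [0.222, -0.975, -0.0], [-0.001, 0.0, -1.0]]
ft_force: [-0.2, 1.2, 0.3]
grip_width: -0.0003
```

```bash
python3 -c "
from h import *
go(*box(-.015,0),.154,12.8)
for n in ['side','wrist']: cv2.imwrite(f'pics/{n}3.png',optics.get_image(n)['color'])"
```

```text
t 5.85 pos [0.4237 0.3856 0.1543] yaw 12.86 w -0.0003 F [-0.2  1.2  0.3]
 shift mm in current tool axes [1.9 0.4 0.3]
 turn [0.    0.001 0.001]  shift in target axes mm [1.9 0.4 0.3]
```

View pics/wrist3.png

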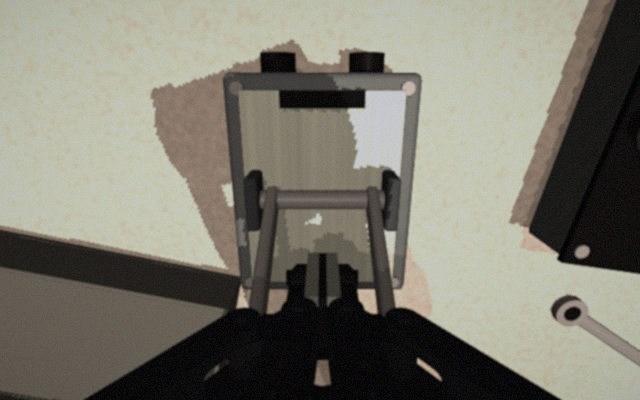

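View pics/side3.png

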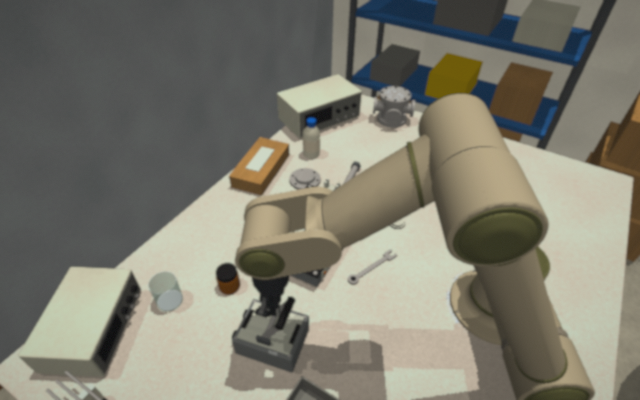

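The handle's arms now lean toward the robot, from the hinge at (320,198) to the crossbar behind the fingers, so it is OFF. I'll lift and go above the clamp knob.

```bash
python3 -c "
from h import *
go(*bed(0,.023),.29,3.8)"
```

```text
t 5.95 pos [0.4247 0.3858 0.1543] yaw 12.82 w 0.0 F [ 0.3 -0.5  1.2]
 shift mm in current tool axes [  37.9  323.6 -135.7]
 turn [-0.     0.     0.157]  shift in target axes mm [  88.1  313.7 -135.7]
```

>>> play_rows(
  commands=[
    {"x":0,"y":0,"z":-0.04,"rx":0,"ry":0,"rz":0,"grip":1},
    {"x":0,"y":0,"z":-0.05,"rx":0,"ry":0,"rz":0,"grip":1},
    {"x":0,"y":0,"z":-0.045,"rx":0,"ry":0,"rz":0.157,"grip":1},
    {"x":0,"y":0,"z":0,"rx":0,"ry":0,"rz":0,"grip":1},
  ],
)

```text
time_s: 6.45
position: [0.4258, 0.3863, 0.2927]
tool_rot: [[0.998, 0.066, 0.006], [0.066, -0.998, 0.004], [0.006, -0.003, -1.0]]
ft_force: [-1.2, -0.6, -1.2]
grip_width: -0.0004
```

```bash
python3 -c "
from h import *
go(*bed(0,.023),.29,3.8)"
```

```text
t 6.45 pos [0.4258 0.3863 0.2927] yaw 3.76 w -0.0004 F [-1.2 -0.6 -1.2]
 shift mm in current tool axes [ 87.2 314.1   2.3]
 turn [-0.003 -0.006 -0.001]  shift in target axes mm [ 87.1 314.1   2.7]
```

>>> play_rows(
  commands=[
    {"x":0.0145,"y":0.052,"z":0,"rx":0,"ry":0,"rz":0,"grip":-1},
    {"x":0.0145,"y":0.052,"z":0,"rx":0,"ry":0,"rz":0,"grip":-1},
    {"x":0.0145,"y":0.052,"z":0,"rx":0,"ry":0,"rz":0,"grip":-1},
    {"x":0.0145,"y":0.052,"z":0,"rx":0,"ry":0,"rz":0,"grip":-1},
    {"x":0.0145,"y":0.052,"z":0,"rx":0,"ry":0,"rz":0,"grip":-1},
    {"x":0.0145,"y":0.052,"z":0,"rx":0,"ry":0,"rz":0,"grip":-1},
    {"x":0,"y":0,"z":0,"rx":0,"ry":0,"rz":0,"grip":-1},
    {"x":0,"y":0,"z":0,"rx":0,"ry":0,"rz":0,"grip":-1},
  ],
)

```text
time_s: 7.45
position: [0.5321, 0.0804, 0.2885]
tool_rot: [[0.998, 0.067, -0.002], [0.067, -0.998, 0.0], [-0.002, -0.001, -1.0]]
ft_force: [0.1, 0.2, 0.3]
grip_width: 0.0856
```

```bash
python3 -c "
from h import *
go(*bed(0,.023),.131,3.8)
P,im=cloud('wrist'); cv2.imwrite('pics/wrist4.png',im['color'])
Z,C=topdown([(P,im)],.4,.7,-.15,.25,.001)
hm=cv2.applyColorMap(np.clip(Z/0.18*255,0,255).astype(np.uint8),cv2.COLORMAP_JET); hm[Z<-.5]=0
cv2.imwrite('pics/td4.png',np.vstack([hm,C]))
print(finder.boxes_of('wrist','clamp_knob'))
q=P.reshape(-1,3)
k=q[(abs(q[:,0]-.533)<.03)&(abs(q[:,1]-.08)<.03)&(q[:,2]>.143)&(q[:,2]<.16)]
print('knobtop',len(k),cv2.minEnclosingCircle((k[:,:2]*1000).astype(np.float32)),k[:,2].mean())
b=q[(q[:,0]>.42)&(q[:,0]<.65)&(q[:,1]>-.12)&(q[:,1]<.22)&(q[:,2]>.054)&(q[:,2]<.066)]
print(cv2.minAreaRect((b[:,:2]*1000).astype(np.float32)))
for n in ['side']: cv2.imwrite(f'pics/{n}4.png',optics.get_image(n)['color'])
print(finder.boxes_of('side','handle_grip'))
"
```

```text
t 7.45 pos [0.5321 0.0804 0.2885] yaw 3.84 w 0.0856 F [0.1 0.2 0.3]
 shift mm in current tool axes [  1.5   2.  157.4]
 turn [-0.001  0.002  0.001]  shift in target axes mm [  1.2   1.9 157.5]
[{'point': [0.538, 0.0694, 0.1109], 'conf': 0.86}, {'point': [0.5508, 0.0529, 0.0606], 'conf': 0.65}, {'point': [0.4259, 0.3528, 0.118], 'conf': 0.52}, {'point': [0.6932, 0.0226, 0.0197], 'conf': 0.45}]
knobtop 742 ((531.5262451171875, 80.58734893798828), 12.926180839538574) 0.1485407127148565
((532.3577270507812, 57.31707763671875), (200.51800537109375, 314.4540710449219), 3.98416805267334)
[{'point': [0.4055, 0.3897, 0.1575], 'conf': 0.86}]
```

View pics/wrist4.png

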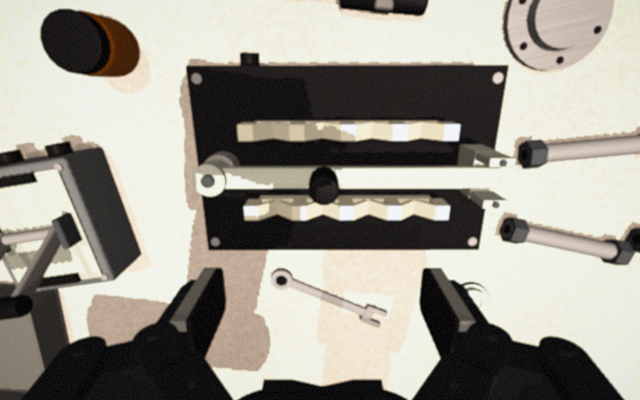

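View pics/td4.png

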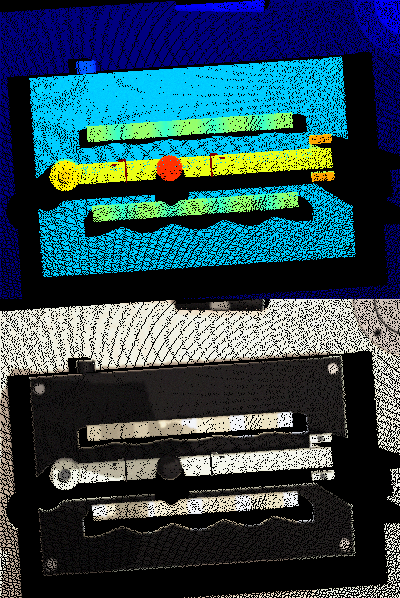

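View pics/side4.png

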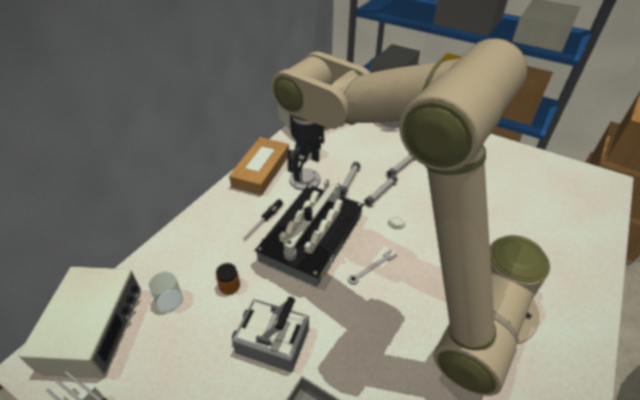

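The wrist depth puts the bed at (0.5325, 0.057) with yaw 3.9°, and the knob top at (0.5315, 0.0806). The tool is already centred over it. The handle reads OFF at (0.4055, 0.39). I'll descend and grip the knob.

>>> play_rows(
  commands=[
    {"x":0,"y":0,"z":0.05,"rx":0,"ry":0,"rz":0,"grip":-1},
    {"x":0,"y":0,"z":0.05,"rx":0,"ry":0,"rz":0,"grip":-1},
    {"x":0,"y":0,"z":0.035,"rx":0,"ry":0,"rz":0,"grip":-1},
    {"x":0,"y":0,"z":0.022,"rx":0,"ry":0,"rz":0,"grip":-1},
    {"x":0,"y":0,"z":0,"rx":0,"ry":0,"rz":0,"grip":-1},
    {"x":0,"y":0,"z":0,"rx":0,"ry":0,"rz":0,"grip":1},
    {"x":0,"y":0,"z":0,"rx":0,"ry":0,"rz":0,"grip":1},
    {"x":0,"y":0,"z":0,"rx":0,"ry":0,"rz":0,"grip":1},
    {"x":0,"y":0,"z":0,"rx":0,"ry":0,"rz":0,"grip":1},
    {"x":0,"y":0,"z":0,"rx":0,"ry":0,"rz":0,"grip":1},
  ],
  squeeze=70,
)

```text
time_s: 8.9
position: [0.5328, 0.0794, 0.1332]
tool_rot: [[0.998, 0.067, 0.002], [0.067, -0.998, -0.002], [0.002, 0.002, -1.0]]
ft_force: [-2.0, -4.6, 2.8]
grip_width: 0.024
```

>>> play_rows(
  commands=[
    {"x":0,"y":0,"z":-0.012,"rx":0,"ry":0,"rz":0,"grip":1},
    {"x":0,"y":0,"z":-0.012,"rx":0,"ry":0,"rz":0,"grip":1},
    {"x":0,"y":0,"z":-0.012,"rx":0,"ry":0,"rz":0,"grip":1},
    {"x":0,"y":0,"z":-0.012,"rx":0,"ry":0,"rz":0,"grip":1},
    {"x":0,"y":0,"z":0,"rx":0,"ry":0,"rz":0,"grip":1},
    {"x":0,"y":0,"z":0,"rx":0,"ry":0,"rz":0,"grip":1},
  ],
)

```text
time_s: 9.65
position: [0.5323, 0.0797, 0.18]
tool_rot: [[0.998, 0.066, -0.0], [0.066, -0.998, -0.001], [-0.0, 0.001, -1.0]]
ft_force: [3.4, -5.4, -10.1]
grip_width: 0.0241
```

```bash
python3 -c "
from h import *
go(*bed(0,.023),.131,3.8)
for n in ['side','wrist']: cv2.imwrite(f'pics/{n}5.png',optics.get_image(n)['color'])
"
```

```text
t 9.65 pos [0.5323 0.0797 0.18  ] yaw 3.81 w 0.0241 F [  3.4  -5.4 -10.1]
 shift mm in current tool axes [ 1.1  1.  49. ]
 turn [0.001 0.    0.   ]  shift in target axes mm [ 1.1  1.1 49. ]
```

View pics/wrist5.png

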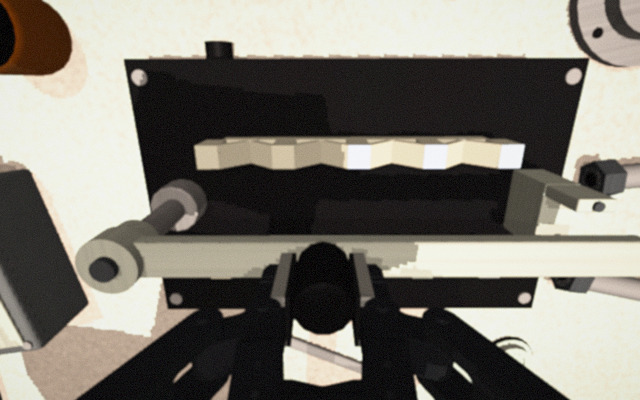

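The wrist view shows the bar up, its free end clear above the fork at (540,200). The force reads 10 N down. I'll swing it about the spindle.

>>> play_rows(
  commands=[
    {"x":0.0105,"y":-0.0005,"z":0,"rx":0,"ry":0,"rz":-0.1,"grip":1},
    {"x":0.0105,"y":-0.0005,"z":0,"rx":0,"ry":0,"rz":-0.1,"grip":1},
    {"x":0.0105,"y":-0.0005,"z":0,"rx":0,"ry":0,"rz":-0.1,"grip":1},
    {"x":0.0105,"y":-0.0005,"z":0,"rx":0,"ry":0,"rz":-0.1,"grip":1},
    {"x":0,"y":0,"z":0,"rx":0,"ry":0,"rz":0,"grip":1},
  ],
)

```text
time_s: 10.38
position: [0.5726, 0.0911, 0.1795]
tool_rot: [[0.893, 0.45, -0.001], [0.45, -0.893, -0.001], [-0.001, -0.0, -1.0]]
ft_force: [2.0, -3.4, -9.5]
grip_width: 0.0243
```

```bash
python3 -c "
from h import *
c=np.array([.5325,.057]);a=.4
pv=np.array(bed(0,.128,c,3.9)); t=np.radians(3.9)
go(*bed(.105*np.sin(a),.128-.105*np.cos(a),c,3.9),.18,3.9+np.degrees(a))
"
```

```text
t 10.38 pos [0.5726 0.0911 0.1795] yaw 26.72 w 0.0243 F [ 2.  -3.4 -9.5]
 shift mm in current tool axes [-1.4 -0.6 -0.5]
 turn [-0.     0.001 -0.002]  shift in target axes mm [-1.4 -0.6 -0.5]
```

Tracking well, to about 1.5 mm. Continuing the swing.

>>> play_rows(
  commands=[
    {"x":0.0105,"y":-0.0005,"z":0,"rx":0,"ry":0,"rz":-0.1,"grip":1},
    {"x":0.0105,"y":-0.0005,"z":0,"rx":0,"ry":0,"rz":-0.1,"grip":1},
    {"x":0.0105,"y":-0.0005,"z":0,"rx":0,"ry":0,"rz":-0.1,"grip":1},
    {"x":0.0105,"y":-0.0005,"z":0,"rx":0,"ry":0,"rz":-0.1,"grip":1},
    {"x":0.0105,"y":-0.0005,"z":0,"rx":0,"ry":0,"rz":-0.1,"grip":1},
    {"x":0.0105,"y":-0.0005,"z":0,"rx":0,"ry":0,"rz":-0.1,"grip":1},
    {"x":0,"y":0,"z":0,"rx":0,"ry":0,"rz":0,"grip":1},
  ],
)

```text
time_s: 11.25
position: [0.6169, 0.1347, 0.1797]
tool_rot: [[0.484, 0.875, -0.002], [0.875, -0.484, 0.0], [-0.001, -0.002, -1.0]]
ft_force: [-0.6, -0.5, -9.5]
grip_width: 0.0244
```

>>> play_rows(
  commands=[
    {"x":0.0105,"y":-0.0005,"z":0,"rx":0,"ry":0,"rz":-0.1,"grip":1},
    {"x":0.0105,"y":-0.0005,"z":0,"rx":0,"ry":0,"rz":-0.1,"grip":1},
    {"x":0.0105,"y":-0.0005,"z":0,"rx":0,"ry":0,"rz":-0.1,"grip":1},
    {"x":0.0105,"y":-0.0005,"z":0,"rx":0,"ry":0,"rz":-0.1,"grip":1},
    {"x":0.0105,"y":-0.0005,"z":0,"rx":0,"ry":0,"rz":-0.1,"grip":1},
    {"x":0,"y":0,"z":0,"rx":0,"ry":0,"rz":0,"grip":1},
  ],
)

```text
time_s: 12.0
position: [0.6294, 0.1849, 0.1797]
tool_rot: [[0.007, 1.0, -0.003], [1.0, -0.007, 0.0], [0.0, -0.003, -1.0]]
ft_force: [-5.7, 0.2, -10.4]
grip_width: 0.0249
```

```bash
python3 -c "
from h import *
c=np.array([.5325,.057]);a=1.5
go(*bed(.105*np.sin(a),.128-.105*np.cos(a),c,3.9),.18,3.9+np.degrees(a))
for n in ['side','wrist','scene']: cv2.imwrite(f'pics/{n}6.png',optics.get_image(n)['color'])
"
```

```text
t 12.0 pos [0.6294 0.1849 0.1797] yaw 89.62 w 0.0249 F [ -5.7   0.2 -10.4]
 shift mm in current tool axes [-0.5 -0.6 -0.3]
 turn [-0.003 -0.    -0.004]  shift in target axes mm [-0.5 -0.6 -0.3]
```

View pics/scene6.png

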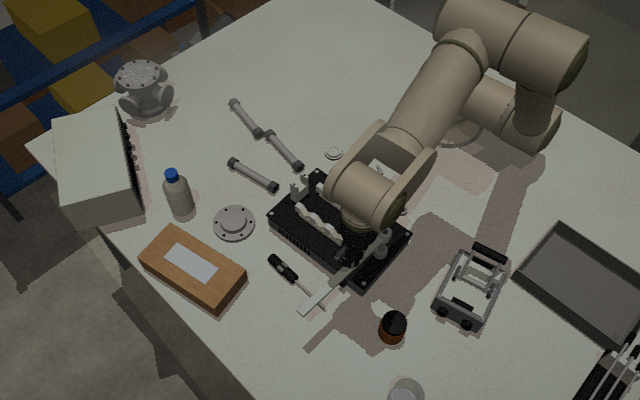

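View pics/wrist6.png

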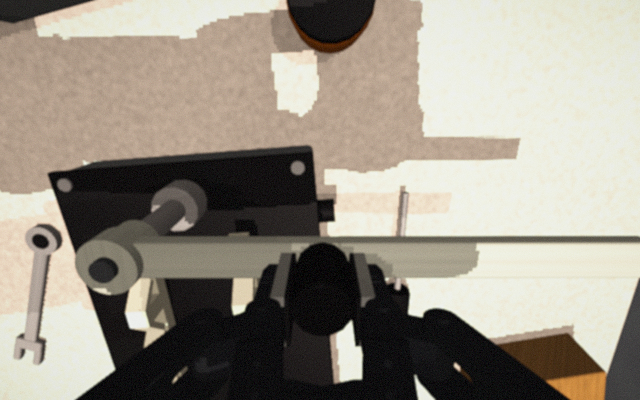

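The scene view shows the bar turned aside over the screwdriver's tip, from (385,240) to (305,310). The isolator handle is still OFF. I'll lower the bar and release it.

>>> play_rows(
  commands=[
    {"x":0,"y":0,"z":0.015,"rx":0,"ry":0,"rz":0,"grip":1},
    {"x":0,"y":0,"z":0.015,"rx":0,"ry":0,"rz":0,"grip":1},
    {"x":0,"y":0,"z":0.016,"rx":0,"ry":0,"rz":0,"grip":1},
    {"x":0,"y":0,"z":0,"rx":0,"ry":0,"rz":0,"grip":1},
    {"x":0,"y":0,"z":0,"rx":0,"ry":0,"rz":0,"grip":-0.4},
    {"x":0,"y":0,"z":0,"rx":0,"ry":0,"rz":0,"grip":-0.4},
    {"x":0,"y":0,"z":0,"rx":0,"ry":0,"rz":0,"grip":-1},
    {"x":0,"y":0,"z":-0.03,"rx":0,"ry":0,"rz":0,"grip":-1},
    {"x":0,"y":0,"z":-0.05,"rx":0,"ry":0,"rz":0,"grip":-1},
    {"x":0,"y":0,"z":-0.06,"rx":0,"ry":0,"rz":0,"grip":-1},
    {"x":0,"y":0,"z":-0.02,"rx":0,"ry":0,"rz":0,"grip":-1},
  ],
)

```text
time_s: 13.52
position: [0.6313, 0.1846, 0.2993]
tool_rot: [[0.005, 1.0, 0.008], [1.0, -0.005, 0.001], [0.001, 0.008, -1.0]]
ft_force: [-0.5, 0.1, -1.0]
grip_width: 0.0854
```

```bash
cat >> h.py <<'E'
def rods(cam,xr=(.3,.75),yr=(-.55,-.1),show=None):
    P,im=cloud(cam)
    m=(P[...,2]>0.014)&(P[...,2]<0.034)&(P[...,0]>xr[0])&(P[...,0]<xr[1])&(P[...,1]>yr[0])&(P[...,1]<yr[1])
    # rasterise to topdown 1mm and label
    q=P[m]; k=np.zeros((600,600),np.uint8); X=((q[:,0]-.2)*1000).astype(int);Y=((q[:,1]+.6)*1000).astype(int)
    k[X.clip(0,599),Y.clip(0,599)]=255; k=cv2.morphologyEx(k,cv2.MORPH_CLOSE,np.ones((7,7)))
    n,lab,st,ce=cv2.connectedComponentsWithStats(k)
    for j in range(1,n):
        if st[j,4]<900: continue
        g=lab[X.clip(0,599),Y.clip(0,599)]==j; r=cv2.minAreaRect((q[g,:2]*1000).astype(np.float32))
        (w,h),a=r[1],r[2]
        yaw=a if w>h else a+90
        print(cam,"centre",np.round(r[0],1),"LxW",round(max(w,h)),round(min(w,h)),"yaw",round(yaw%180,1))
    return im
E
python3 -c "
from h import *
go(.44,-.24,.3,79)
for n in ['scene','side']: cv2.imwrite(f'pics/{n}7.png',rods(n)['color'])
"
```

```text
t 13.53 pos [0.6313 0.1846 0.2993] yaw 89.74 w 0.0854 F [-0.5  0.1 -1. ]
 shift mm in current tool axes [-425.5 -189.4   -2.5]
 turn [ 0.008 -0.002  0.187]  shift in target axes mm [-453.3 -106.8   -0.7]
scene centre [ 446.1 -326. ] LxW 334 54 yaw 86.7
scene centre [ 564.9 -238.8] LxW 164 35 yaw 99.8
scene centre [ 700.5 -162.3] LxW 76 67 yaw 91.8
side centre [ 699.8 -156.4] LxW 67 65 yaw 146.5
```

View pics/scene7.png

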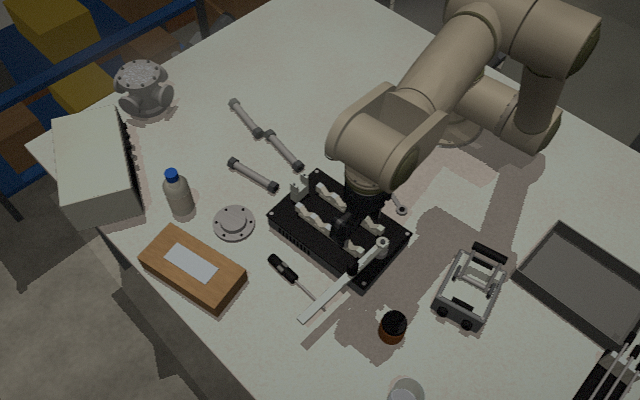

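```bash
python3 -c "
from h import *
go(.565,-.238,.3,99.8)
"
```

```text
t 13.62 pos [0.6313 0.1845 0.2975] yaw 89.74 w 0.0855 F [-0.6 -0.  -0.5]
 shift mm in current tool axes [-422.8  -64.4   -3.2]
 turn [ 0.006 -0.    -0.176]  shift in target axes mm [-405.1 -137.3   -2.5]
```

>>> play_rows(
  commands=[
    {"x":0,"y":0,"z":0,"rx":0,"ry":0,"rz":-0.176,"grip":-1},
    {"x":-0.0506,"y":-0.0172,"z":0,"rx":0,"ry":0,"rz":0,"grip":-1},
    {"x":-0.0506,"y":-0.0172,"z":0,"rx":0,"ry":0,"rz":0,"grip":-1},
    {"x":-0.0506,"y":-0.0172,"z":0,"rx":0,"ry":0,"rz":0,"grip":-1},
    {"x":-0.0506,"y":-0.0172,"z":0,"rx":0,"ry":0,"rz":0,"grip":-1},
    {"x":-0.0506,"y":-0.0172,"z":0,"rx":0,"ry":0,"rz":0,"grip":-1},
    {"x":-0.0506,"y":-0.0172,"z":0,"rx":0,"ry":0,"rz":0,"grip":-1},
    {"x":-0.0506,"y":-0.0172,"z":0,"rx":0,"ry":0,"rz":0,"grip":-1},
    {"x":-0.0506,"y":-0.0172,"z":0,"rx":0,"ry":0,"rz":0,"grip":-1},
    {"x":0,"y":0,"z":0,"rx":0,"ry":0,"rz":0,"grip":-1},
    {"x":0,"y":0,"z":0,"rx":0,"ry":0,"rz":0,"grip":-1},
  ],
)

```text
time_s: 15.0
position: [0.5643, -0.2373, 0.2933]
tool_rot: [[-0.171, 0.985, -0.001], [0.985, 0.171, 0.001], [0.001, -0.001, -1.0]]
ft_force: [0.4, 1.0, 0.9]
grip_width: 0.0854
```

```bash
python3 -c "
from h import *
cv2.imwrite('pics/wrist8.png',rods('wrist')['color'])
go(.565,-.238,.018,99.8)
"
```

```text
wrist centre [ 440.8 -292.1] LxW 270 55 yaw 89.0
wrist centre [ 563.1 -235.1] LxW 161 34 yaw 99.1
wrist centre [ 697.7 -158.2] LxW 67 67 yaw 28.3
t 15.05 pos [ 0.5645 -0.2368  0.2937] yaw 99.9 w 0.0851 F [0.9 0.4 0. ]
 shift mm in current tool axes [ -1.6   0.4 275.7]
 turn [-0.001 -0.001  0.002]  shift in target axes mm [ -1.3   0.3 275.7]
```

View pics/wrist8.png

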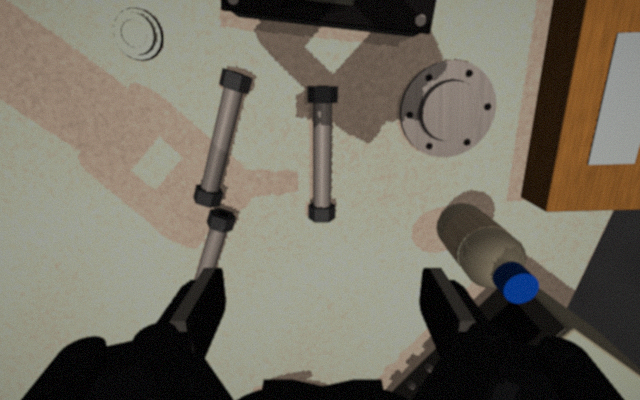

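The wrist view shows rod C under the tool, from (322,95) to (322,212). Its depth centre is (0.563, −0.235), which agrees with the scene camera. I'll descend and grip.

>>> play_rows(
  commands=[
    {"x":0,"y":0.001,"z":0.05,"rx":0,"ry":0,"rz":0,"grip":-1},
    {"x":0,"y":0,"z":0.055,"rx":0,"ry":0,"rz":0,"grip":-1},
    {"x":0,"y":0,"z":0.055,"rx":0,"ry":0,"rz":0,"grip":-1},
    {"x":0,"y":0,"z":0.055,"rx":0,"ry":0,"rz":0,"grip":-1},
    {"x":0,"y":0,"z":0.04,"rx":0,"ry":0,"rz":0,"grip":-1},
    {"x":0,"y":0,"z":0.015,"rx":0,"ry":0,"rz":0,"grip":-1},
    {"x":0,"y":0,"z":0,"rx":0,"ry":0,"rz":0,"grip":-1},
    {"x":0,"y":0,"z":0,"rx":0,"ry":0,"rz":0,"grip":-1},
  ],
)

```text
time_s: 16.05
position: [0.5663, -0.2379, 0.0262]
tool_rot: [[-0.172, 0.985, 0.003], [0.985, 0.172, -0.002], [-0.002, 0.002, -1.0]]
ft_force: [0.4, 0.4, -1.0]
grip_width: 0.0858
```

>>> play_rows(
  commands=[
    {"x":0.001,"y":-0.001,"z":0.008,"rx":0,"ry":0,"rz":0,"grip":-0.5},
    {"x":0,"y":0,"z":0,"rx":0,"ry":0,"rz":0,"grip":1},
    {"x":0,"y":0,"z":0,"rx":0,"ry":0,"rz":0,"grip":1},
    {"x":0,"y":0,"z":0,"rx":0,"ry":0,"rz":0,"grip":1},
    {"x":0,"y":0,"z":0,"rx":0,"ry":0,"rz":0,"grip":1},
    {"x":0,"y":0,"z":0,"rx":0,"ry":0,"rz":0,"grip":1},
  ],
  squeeze=60,
)

```text
time_s: 16.8
position: [0.5644, -0.237, 0.0168]
tool_rot: [[-0.171, 0.985, 0.001], [0.985, 0.171, -0.0], [-0.001, 0.001, -1.0]]
ft_force: [-0.4, 0.8, 5.4]
grip_width: 0.0201
```

>>> play_rows(
  commands=[
    {"x":0,"y":0,"z":-0.02,"rx":0,"ry":0,"rz":0,"grip":1},
    {"x":0,"y":0,"z":-0.04,"rx":0,"ry":0,"rz":0,"grip":1},
    {"x":0,"y":0,"z":-0.05,"rx":0,"ry":0,"rz":0,"grip":1},
    {"x":0,"y":0,"z":-0.05,"rx":0,"ry":0,"rz":0,"grip":1},
    {"x":0,"y":0,"z":-0.05,"rx":0,"ry":0,"rz":0,"grip":1},
    {"x":0,"y":0,"z":0,"rx":0,"ry":0,"rz":0,"grip":1},
  ],
)

```text
time_s: 17.55
position: [0.5652, -0.2374, 0.2299]
tool_rot: [[-0.171, 0.985, 0.006], [0.985, 0.171, -0.004], [-0.005, 0.005, -1.0]]
ft_force: [1.4, -0.5, -2.3]
grip_width: 0.02
```

```bash
python3 -c "
from h import *
C=(.5325,.057)
cv2.imwrite('pics/wrist9.png',optics.get_image('wrist')['color'])
go(*bed(0,-.072,C,3.9),.23,3.9)
"
```

```text
t 17.6 pos [ 0.5644 -0.2369  0.227 ] yaw 99.86 w 0.0202 F [ 0.4  0.4 -2.4]
 shift mm in current tool axes [223.4  11.4  -3.3]
 turn [ 0.002 -0.     1.675]  shift in target axes mm [ -11.8 -223.4   -3. ]
```

View pics/wrist9.png

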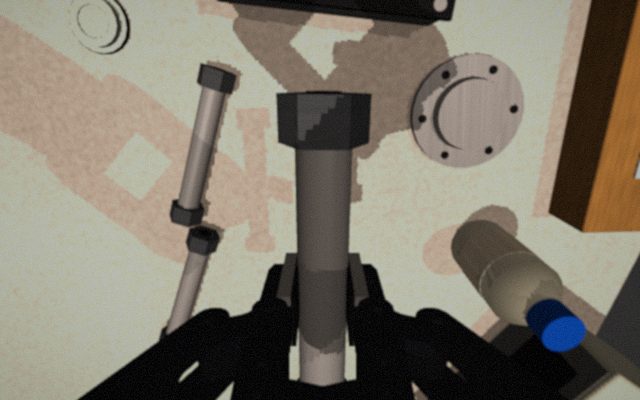

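>>> play_rows(
  commands=[
    {"x":0,"y":0,"z":0,"rx":0,"ry":0,"rz":0.1675,"grip":1},
    {"x":0,"y":0,"z":0,"rx":0,"ry":0,"rz":0.1675,"grip":1},
    {"x":0,"y":0,"z":0,"rx":0,"ry":0,"rz":0.1675,"grip":1},
    {"x":0,"y":0,"z":0,"rx":0,"ry":0,"rz":0.1675,"grip":1},
    {"x":0,"y":0,"z":0,"rx":0,"ry":0,"rz":0.1675,"grip":1},
    {"x":0,"y":0,"z":0,"rx":0,"ry":0,"rz":0.1675,"grip":1},
    {"x":0,"y":0,"z":0,"rx":0,"ry":0,"rz":0.1675,"grip":1},
    {"x":0,"y":0,"z":0,"rx":0,"ry":0,"rz":0.1675,"grip":1},
    {"x":0,"y":0,"z":0,"rx":0,"ry":0,"rz":0.1675,"grip":1},
    {"x":0,"y":0,"z":0,"rx":0,"ry":0,"rz":0.1675,"grip":1},
  ],
)

```text
time_s: 18.85
position: [0.5637, -0.2365, 0.2238]
tool_rot: [[0.998, 0.062, -0.004], [0.062, -0.998, 0.002], [-0.004, -0.003, -1.0]]
ft_force: [0.4, 0.8, -2.3]
grip_width: 0.0203
```

>>> play_rows(
  commands=[
    {"x":-0.0024,"y":-0.037,"z":0,"rx":0,"ry":0,"rz":0,"grip":1},
    {"x":-0.0024,"y":-0.037,"z":0,"rx":0,"ry":0,"rz":0,"grip":1},
    {"x":-0.0024,"y":-0.037,"z":0,"rx":0,"ry":0,"rz":0,"grip":1},
    {"x":-0.0024,"y":-0.037,"z":0,"rx":0,"ry":0,"rz":0,"grip":1},
    {"x":-0.0024,"y":-0.037,"z":0,"rx":0,"ry":0,"rz":0,"grip":1},
    {"x":0,"y":-0.037,"z":0,"rx":0,"ry":0,"rz":0,"grip":1},
    {"x":0,"y":0,"z":0,"rx":0,"ry":0,"rz":0,"grip":1},
    {"x":0,"y":0,"z":0,"rx":0,"ry":0,"rz":0,"grip":1},
  ],
)

```text
time_s: 19.85
position: [0.5369, -0.0165, 0.225]
tool_rot: [[0.998, 0.068, -0.002], [0.068, -0.998, 0.0], [-0.002, -0.0, -1.0]]
ft_force: [-0.6, -0.3, -2.2]
grip_width: 0.02
```

```bash
cat >> h.py <<'E'
def saddles(P):
    """fit bed pose from saddle tops z .085-.099"""
    q=P.reshape(-1,3); q=q[(q[:,0]>.45)&(q[:,0]<.62)&(q[:,1]>-.08)&(q[:,1]<.18)&(q[:,2]>.0915)&(q[:,2]<.098)]
    return cv2.minAreaRect((q[:,:2]*1000).astype(np.float32)),len(q)
E
python3 -c "
from h import *
C=(.5325,.057)
P,im=cloud('wrist')
cv2.imwrite('pics/wrist10.png',im['color'])
print(saddles(P))
Z,c=topdown([(P,im)],.4,.7,-.15,.25,.001)
hm=cv2.applyColorMap(np.clip(Z/0.18*255,0,255).astype(np.uint8),cv2.COLORMAP_JET); hm[Z<-.5]=0
cv2.imwrite('pics/td10.png',hm)
go(*bed(0,-.072,C,3.9),.0955,3.9)
"
```

```text
(((533.2974853515625, 49.09252166748047), (95.14854431152344, 260.6701354980469), 3.8344643115997314), 3869)
t 19.9 pos [ 0.5371 -0.0168  0.2253] yaw 3.85 w 0.0202 F [-0.2  0.5 -2.5]
 shift mm in current tool axes [  0.7  -1.9 129.8]
 turn [-0.     0.002 -0.001]  shift in target axes mm [  0.5  -2.  129.8]
```

View pics/wrist10.png

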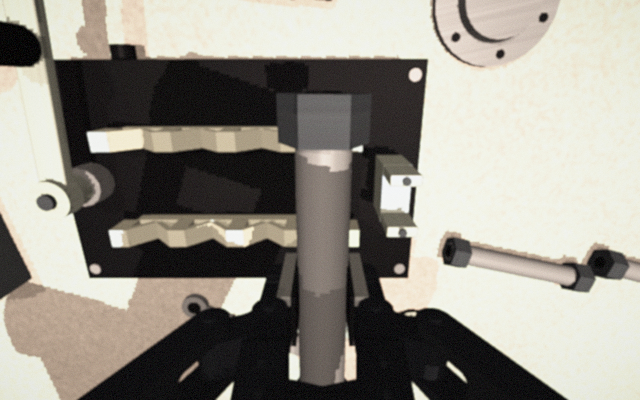

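View pics/td10.png

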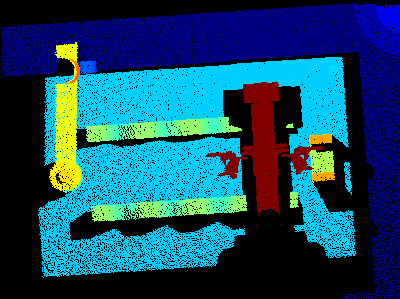

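The wrist view shows the rod held level over groove 1, with its coupling at (322,120) and the fork at (395,195). I'll check the groove positions against the saddle height profile.

```bash
python3 -c "
from h import *
C=np.array((.5325,.057));t=np.radians(3.9)
P,im=cloud('wrist'); q=P.reshape(-1,3); q=q[np.isfinite(q[:,0])]
d=q[:,:2]-C; bx=d[:,0]*np.cos(t)+d[:,1]*np.sin(t); by=-d[:,0]*np.sin(t)+d[:,1]*np.cos(t)
m=(abs(abs(bx)-.04)<.0075)&(q[:,2]>.074)&(q[:,2]<.1)&(by>-.05)&(by<.105)
mm=(q[:,2]>.085)&(q[:,2]<.1)&(by>.0)&(by<.1)
from scipy.optimize import least_squares
for s in (-1,1):
    k=m&(bx*s>0); y=by[k];z=q[k,2]
    def model(o): 
        yy=np.abs(((y-o+.024)%.048)-.024); return np.minimum(.078+yy,.095)
    best=min(((np.mean(np.abs(z-model(o))),o) for o in np.arange(.012,.036,.0005)))
    print(s,k.sum(),best,np.percentile(bx[mm&(bx*s>0)],[2,98]))
"
```

```text
-1 3110 (np.float64(0.0014924589106040523), np.float64(0.02450000000000001)) [-0.04704791 -0.03191477]
1 3759 (np.float64(0.001033512660614502), np.float64(0.02450000000000001)) [0.03301131 0.04777259]
```

>>> play_rows(
  commands=[
    {"x":0.0007,"y":-0.0022,"z":0.05,"rx":0,"ry":0,"rz":0,"grip":1},
    {"x":0,"y":0,"z":0.05,"rx":0,"ry":0,"rz":0,"grip":1},
    {"x":0,"y":0,"z":0.016,"rx":0,"ry":0,"rz":0,"grip":1},
    {"x":0,"y":0,"z":0,"rx":0,"ry":0,"rz":0,"grip":1},
    {"x":0,"y":0,"z":0.005,"rx":0,"ry":0,"rz":0,"grip":1},
    {"x":0,"y":0,"z":0.004,"rx":0,"ry":0,"rz":0,"grip":1},
    {"x":0,"y":0,"z":0.003,"rx":0,"ry":0,"rz":0,"grip":1},
    {"x":0,"y":0,"z":0,"rx":0,"ry":0,"rz":0,"grip":1},
    {"x":0,"y":0,"z":0,"rx":0,"ry":0,"rz":0,"grip":1},
  ],
)

```text
time_s: 21.08
position: [0.5379, -0.0139, 0.0985]
tool_rot: [[0.998, 0.068, 0.0], [0.068, -0.998, -0.0], [0.0, 0.0, -1.0]]
ft_force: [-0.1, -0.5, -1.3]
grip_width: 0.0202
```

```bash
python3 -c "
from h import *
C=(.5325,.057)
go(*bed(0,-.072,C,3.9),.0955,3.9)
"
```

```text
t 21.07 pos [ 0.5379 -0.0139  0.0985] yaw 3.89 w 0.0202 F [-0.1 -0.5 -1.3]
 shift mm in current tool axes [-0.5  0.9  3. ]
 turn [ 0. -0. -0.]  shift in target axes mm [-0.5  0.9  3. ]
```

>>> play_rows(
  commands=[
    {"x":0,"y":0.0007,"z":0.0025,"rx":0,"ry":0,"rz":0,"grip":1},
    {"x":0,"y":0,"z":0,"rx":0,"ry":0,"rz":0,"grip":1},
    {"x":0,"y":0,"z":0,"rx":0,"ry":0,"rz":0,"grip":0.2},
    {"x":0,"y":0,"z":0,"rx":0,"ry":0,"rz":0,"grip":0.2},
    {"x":0,"y":0,"z":0,"rx":0,"ry":0,"rz":0,"grip":0.2},
    {"x":0,"y":0,"z":-0.02,"rx":0,"ry":0,"rz":0,"grip":0.2},
    {"x":0,"y":0,"z":-0.05,"rx":0,"ry":0,"rz":0,"grip":0.2},
    {"x":0,"y":0,"z":-0.05,"rx":0,"ry":0,"rz":0,"grip":0.2},
    {"x":0,"y":0,"z":-0.05,"rx":0,"ry":0,"rz":0,"grip":0.2},
    {"x":0,"y":0,"z":-0.02,"rx":0,"ry":0,"rz":0,"grip":-1},
    {"x":0,"y":0,"z":0,"rx":0,"ry":0,"rz":0,"grip":-1},
  ],
)

```text
time_s: 22.45
position: [0.5381, -0.0146, 0.287]
tool_rot: [[0.998, 0.068, 0.003], [0.068, -0.998, -0.001], [0.003, 0.001, -1.0]]
ft_force: [-0.2, 0.1, -0.8]
grip_width: 0.0689
```

```bash
python3 -c "
from h import *
cv2.imwrite('pics/wrist11.png',rods('wrist')['color'])
rods('scene')
go(.4595,-.248,.28,80)
"
```

```text
wrist centre [ 442.6 -238.4] LxW 162 35 yaw 81.2
wrist centre [ 442.4 -382.9] LxW 110 34 yaw 80.0
wrist centre [ 688.3 -159.4] LxW 68 46 yaw 93.1
scene centre [ 443.4 -326.2] LxW 336 52 yaw 87.3
scene centre [ 701.5 -162.3] LxW 70 68 yaw 131.8
t 22.55 pos [ 0.5375 -0.0145  0.2847] yaw 3.89 w 0.0825 F [-0.6 -0.5 -1.1]
 shift mm in current tool axes [-93.6 227.7   4.7]
 turn [-2.000e-03  1.000e-03 -1.328e+00]  shift in target axes mm [-243.5  -36.2    4.7]
```

View pics/wrist11.png

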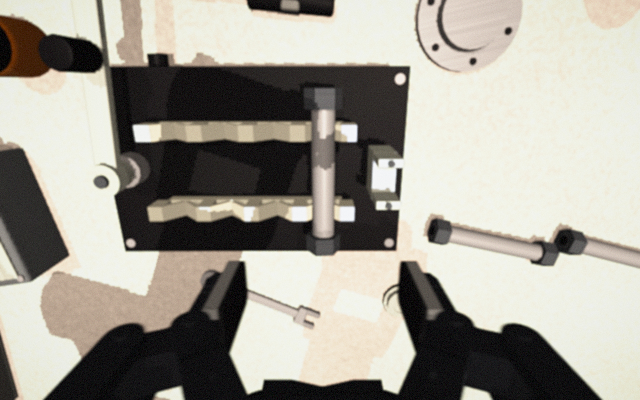

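Rod C sits in groove 1, at (323,95)–(323,245). Next is rod A.

```bash
python3 -c "
from h import *
go(.4426,-.2384,.285,80.6)
"
```

```text
t 22.55 pos [ 0.5375 -0.0145  0.2847] yaw 3.89 w 0.0825 F [-0.6 -0.5 -1.1]
 shift mm in current tool axes [-109.8  216.9   -0.3]
 turn [-2.000e-03  1.000e-03 -1.339e+00]  shift in target axes mm [-236.4  -57.    -0.3]
```

>>> play_rows(
  commands=[
    {"x":0,"y":0,"z":0,"rx":0,"ry":0,"rz":-0.167,"grip":-1},
    {"x":0,"y":0,"z":0,"rx":0,"ry":0,"rz":-0.167,"grip":-1},
    {"x":0,"y":0,"z":0,"rx":0,"ry":0,"rz":-0.167,"grip":-1},
    {"x":0,"y":0,"z":0,"rx":0,"ry":0,"rz":-0.167,"grip":-1},
    {"x":0,"y":0,"z":0,"rx":0,"ry":0,"rz":-0.167,"grip":-1},
    {"x":0,"y":0,"z":0,"rx":0,"ry":0,"rz":-0.167,"grip":-1},
    {"x":0,"y":0,"z":0,"rx":0,"ry":0,"rz":-0.167,"grip":-1},
    {"x":0,"y":0,"z":0,"rx":0,"ry":0,"rz":-0.17,"grip":-1},
  ],
)

```text
time_s: 23.55
position: [0.5375, -0.0145, 0.2841]
tool_rot: [[0.158, 0.987, -0.003], [0.987, -0.158, 0.001], [0.0, -0.003, -1.0]]
ft_force: [-0.5, -0.3, -0.6]
grip_width: 0.0853
```

```bash
python3 -c "
from h import *
go(.4426,-.2384,.285,80.6)
"
```

```text
t 23.55 pos [ 0.5375 -0.0145  0.2841] yaw 80.92 w 0.0853 F [-0.5 -0.3 -0.6]
 shift mm in current tool axes [-236.   -58.4   -0.8]
 turn [-0.003 -0.     0.006]  shift in target axes mm [-236.4  -57.    -0.9]
```

>>> play_rows(
  commands=[
    {"x":-0.047,"y":-0.0116,"z":0,"rx":0,"ry":0,"rz":0,"grip":-1},
    {"x":-0.047,"y":-0.0116,"z":0,"rx":0,"ry":0,"rz":0,"grip":-1},
    {"x":-0.047,"y":-0.0116,"z":0,"rx":0,"ry":0,"rz":0,"grip":-1},
    {"x":-0.047,"y":-0.0116,"z":0,"rx":0,"ry":0,"rz":0,"grip":-1},
    {"x":-0.047,"y":-0.0116,"z":0,"rx":0,"ry":0,"rz":0,"grip":-1},
    {"x":0,"y":0,"z":0,"rx":0,"ry":0,"rz":0,"grip":-1},
    {"x":0,"y":0,"z":0,"rx":0,"ry":0,"rz":0,"grip":-1},
  ],
)

```text
time_s: 24.42
position: [0.4422, -0.2365, 0.2848]
tool_rot: [[0.163, 0.987, -0.001], [0.987, -0.163, 0.002], [0.001, -0.002, -1.0]]
ft_force: [0.6, 0.2, 0.7]
grip_width: 0.0848
```

```bash
python3 -c "
from h import *
cv2.imwrite('pics/wrist12.png',rods('wrist')['color'])
go(.4426,-.2384,.018,80.6)
"
```

```text
wrist centre [ 436.5 -408.3] LxW 162 35 yaw 79.2
wrist centre [ 442.2 -238.3] LxW 160 34 yaw 81.3
wrist centre [ 697.8 -158.4] LxW 67 67 yaw 35.5
t 24.48 pos [ 0.4424 -0.2362  0.2851] yaw 80.65 w 0.0856 F [0.7 0.4 0. ]
 shift mm in current tool axes [ -2.5   0.9 267.1]
 turn [-0.001 -0.001  0.001]  shift in target axes mm [ -2.2   0.6 267.1]
```

View pics/wrist12.png

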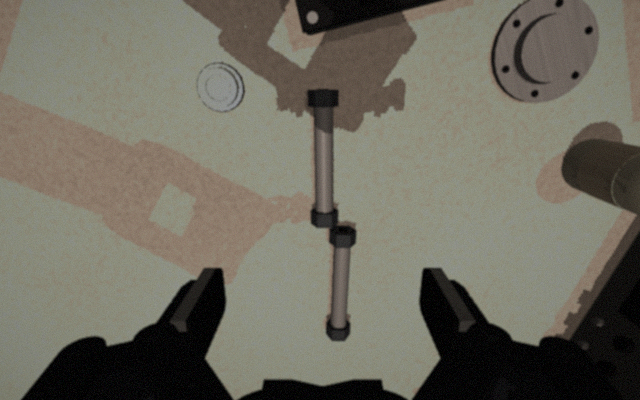

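Rod A is at (323,98)–(323,217), with rod B's coupling beside its end. I'll descend to rod A's middle.

>>> play_rows(
  commands=[
    {"x":-0.002,"y":0.0005,"z":0.05,"rx":0,"ry":0,"rz":0,"grip":-1},
    {"x":0,"y":0,"z":0.055,"rx":0,"ry":0,"rz":0,"grip":-1},
    {"x":0,"y":0,"z":0.055,"rx":0,"ry":0,"rz":0,"grip":-1},
    {"x":0,"y":0,"z":0.055,"rx":0,"ry":0,"rz":0,"grip":-1},
    {"x":0,"y":0,"z":0.036,"rx":0,"ry":0,"rz":0,"grip":-1},
    {"x":0,"y":0,"z":0.012,"rx":0,"ry":0,"rz":0,"grip":-0.5},
    {"x":0,"y":0,"z":0,"rx":0,"ry":0,"rz":0,"grip":-0.5},
    {"x":0,"y":0,"z":0,"rx":0,"ry":0,"rz":0,"grip":-0.5},
  ],
)

```text
time_s: 25.48
position: [0.4431, -0.2393, 0.0242]
tool_rot: [[0.163, 0.987, 0.002], [0.987, -0.163, -0.002], [-0.001, 0.002, -1.0]]
ft_force: [0.5, -0.4, -0.5]
grip_width: 0.0639
```

>>> play_rows(
  commands=[
    {"x":0,"y":0,"z":0.002,"rx":0,"ry":0,"rz":0,"grip":1},
    {"x":0,"y":0,"z":0,"rx":0,"ry":0,"rz":0,"grip":1},
    {"x":0,"y":0,"z":0,"rx":0,"ry":0,"rz":0,"grip":1},
    {"x":0,"y":0,"z":0,"rx":0,"ry":0,"rz":0,"grip":1},
    {"x":0,"y":0,"z":0,"rx":0,"ry":0,"rz":0,"grip":1},
    {"x":0,"y":0,"z":0,"rx":0,"ry":0,"rz":0,"grip":1},
  ],
)

```text
time_s: 26.22
position: [0.4426, -0.2392, 0.0215]
tool_rot: [[0.163, 0.987, 0.001], [0.987, -0.163, -0.001], [-0.001, 0.001, -1.0]]
ft_force: [-0.8, 0.6, 5.9]
grip_width: 0.0198
```

>>> play_rows(
  commands=[
    {"x":0,"y":0,"z":-0.02,"rx":0,"ry":0,"rz":0,"grip":1},
    {"x":0,"y":0,"z":-0.04,"rx":0,"ry":0,"rz":0,"grip":1},
    {"x":0,"y":0,"z":-0.05,"rx":0,"ry":0,"rz":0,"grip":1},
    {"x":0,"y":0,"z":-0.05,"rx":0,"ry":0,"rz":0,"grip":1},
    {"x":0,"y":0,"z":-0.05,"rx":0,"ry":0,"rz":0,"grip":1},
    {"x":0,"y":0,"z":0,"rx":0,"ry":0,"rz":0,"grip":1},
  ],
)

```text
time_s: 26.98
position: [0.4432, -0.2397, 0.2343]
tool_rot: [[0.163, 0.987, 0.006], [0.987, -0.163, -0.005], [-0.004, 0.006, -1.0]]
ft_force: [0.2, 0.3, -2.5]
grip_width: 0.0199
```

>>> play_rows(
  commands=[
    {"x":0,"y":0,"z":0,"rx":0,"ry":0,"rz":0.167,"grip":1},
    {"x":0,"y":0,"z":0,"rx":0,"ry":0,"rz":0.167,"grip":1},
    {"x":0,"y":0,"z":0,"rx":0,"ry":0,"rz":0.167,"grip":1},
    {"x":0,"y":0,"z":0,"rx":0,"ry":0,"rz":0.167,"grip":1},
    {"x":0,"y":0,"z":0,"rx":0,"ry":0,"rz":0.167,"grip":1},
    {"x":0,"y":0,"z":0,"rx":0,"ry":0,"rz":0.167,"grip":1},
    {"x":0,"y":0,"z":0,"rx":0,"ry":0,"rz":0.167,"grip":1},
    {"x":0,"y":0,"z":0,"rx":0,"ry":0,"rz":0.168,"grip":1},
    {"x":0,"y":0,"z":0,"rx":0,"ry":0,"rz":0,"grip":1},
  ],
)

```text
time_s: 28.1
position: [0.442, -0.2387, 0.2297]
tool_rot: [[0.997, 0.071, -0.002], [0.071, -0.997, 0.002], [-0.002, -0.002, -1.0]]
ft_force: [0.2, -0.7, -2.4]
grip_width: 0.0201
```

```bash
python3 -c "
from h import *
C=(.533,.0575)
cv2.imwrite('pics/wrist13.png',optics.get_image('wrist')['color'])
go(*bed(0,-.024,C,3.9),.23,3.9)
"
```

```text
t 28.15 pos [ 0.4421 -0.2388  0.2299] yaw 4.19 w 0.0198 F [-0.4 -0.1 -1. ]
 shift mm in current tool axes [ 1.122e+02 -2.649e+02  1.000e-01]
 turn [-0.001  0.001  0.005]  shift in target axes mm [ 1.109e+02 -2.655e+02 -1.000e-01]
```

View pics/wrist13.png

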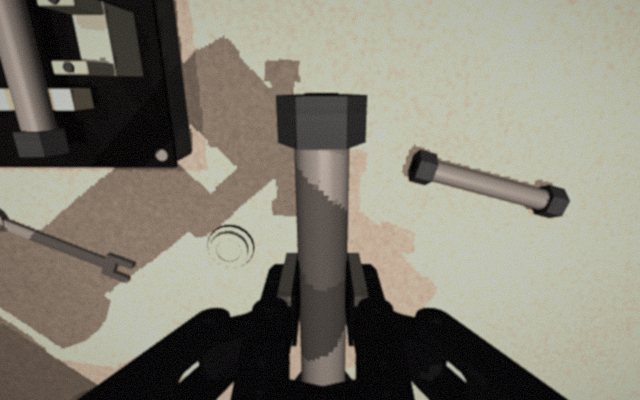

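Rod A is held level, its coupling at (322,120). I'll carry it over groove 2.

>>> play_rows(
  commands=[
    {"x":0.0185,"y":-0.0443,"z":0,"rx":0,"ry":0,"rz":0.005,"grip":1},
    {"x":0.0185,"y":-0.0443,"z":0,"rx":0,"ry":0,"rz":0,"grip":1},
    {"x":0.0185,"y":-0.0443,"z":0,"rx":0,"ry":0,"rz":0,"grip":1},
    {"x":0.0185,"y":-0.0443,"z":0,"rx":0,"ry":0,"rz":0,"grip":1},
    {"x":0.0185,"y":-0.0443,"z":0,"rx":0,"ry":0,"rz":0,"grip":1},
    {"x":0.0185,"y":-0.0443,"z":0,"rx":0,"ry":0,"rz":0,"grip":1},
    {"x":0,"y":0,"z":0,"rx":0,"ry":0,"rz":0,"grip":1},
    {"x":0,"y":0,"z":0,"rx":0,"ry":0,"rz":0,"grip":1},
  ],
)

```text
time_s: 29.15
position: [0.5355, 0.0333, 0.2304]
tool_rot: [[0.998, 0.067, -0.001], [0.067, -0.998, -0.0], [-0.001, 0.0, -1.0]]
ft_force: [-0.1, -0.0, -1.4]
grip_width: 0.0196
```

```bash
python3 -c "
from h import *
C=(.533,.0575)
cv2.imwrite('pics/wrist14.png',optics.get_image('wrist')['color'])
go(*bed(0,-.024,C,3.9),.1005,3.9)
"
```

```text
t 29.2 pos [0.5355 0.0328 0.2305] yaw 3.76 w 0.0199 F [ 0.1 -0.4 -1.5]
 shift mm in current tool axes [ -0.7  -0.8 130. ]
 turn [ 0.     0.001 -0.002]  shift in target axes mm [ -0.8  -0.8 130. ]
```

View pics/wrist14.png

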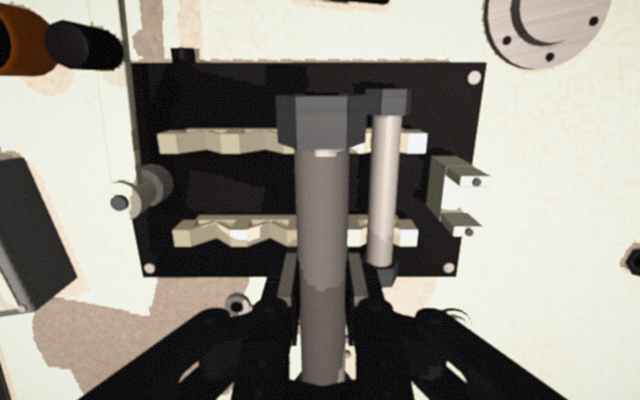

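>>> play_rows(
  commands=[
    {"x":-0.0005,"y":-0.0008,"z":0.05,"rx":0,"ry":0,"rz":0,"grip":1},
    {"x":0,"y":0,"z":0.05,"rx":0,"ry":0,"rz":0,"grip":1},
    {"x":0,"y":0,"z":0.016,"rx":0,"ry":0,"rz":0,"grip":1},
    {"x":0,"y":0,"z":0,"rx":0,"ry":0,"rz":0,"grip":1},
    {"x":0,"y":0,"z":0.005,"rx":0,"ry":0,"rz":0,"grip":1},
    {"x":0,"y":0,"z":0.004,"rx":0,"ry":0,"rz":0,"grip":1},
    {"x":0,"y":0,"z":0.003,"rx":0,"ry":0,"rz":0,"grip":1},
    {"x":0,"y":0,"z":0,"rx":0,"ry":0,"rz":0,"grip":1},
    {"x":0,"y":0,"z":0,"rx":0,"ry":0,"rz":0,"grip":1},
  ],
)

```text
time_s: 30.32
position: [0.5353, 0.0342, 0.103]
tool_rot: [[0.998, 0.065, 0.0], [0.065, -0.998, -0.0], [0.0, 0.0, -1.0]]
ft_force: [-0.4, 1.5, -2.6]
grip_width: 0.0197
```

>>> play_rows(
  commands=[
    {"x":0,"y":0.0003,"z":0.003,"rx":0,"ry":0,"rz":0,"grip":1},
    {"x":0,"y":0,"z":0,"rx":0,"ry":0,"rz":0,"grip":1},
    {"x":0,"y":0,"z":0,"rx":0,"ry":0,"rz":0,"grip":0.25},
    {"x":0,"y":0,"z":0,"rx":0,"ry":0,"rz":0,"grip":0.25},
    {"x":0,"y":0,"z":0,"rx":0,"ry":0,"rz":0,"grip":0.25},
    {"x":0,"y":0,"z":-0.02,"rx":0,"ry":0,"rz":0,"grip":0.25},
    {"x":0,"y":0,"z":-0.05,"rx":0,"ry":0,"rz":0,"grip":0.25},
    {"x":0,"y":0,"z":-0.05,"rx":0,"ry":0,"rz":0,"grip":0.25},
    {"x":0,"y":0,"z":-0.05,"rx":0,"ry":0,"rz":0,"grip":0.25},
    {"x":0,"y":0,"z":-0.02,"rx":0,"ry":0,"rz":0,"grip":-1},
    {"x":0,"y":0,"z":0,"rx":0,"ry":0,"rz":0,"grip":-1},
  ],
)

```text
time_s: 31.7
position: [0.5355, 0.034, 0.2908]
tool_rot: [[0.998, 0.065, 0.003], [0.065, -0.998, -0.0], [0.003, 0.001, -1.0]]
ft_force: [-0.0, -0.3, 0.2]
grip_width: 0.0674
```

```bash
python3 -c "
from h import *
cv2.imwrite('pics/wrist15.png',rods('wrist')['color'])
rods('scene'); rods('side')
go(.437,-.408,.285,79)
"
```

```text
wrist centre [ 447.3 -356.6] LxW 58 34 yaw 80.1
wrist centre [ 688.5 -159.1] LxW 67 47 yaw 92.9
scene centre [ 438.8 -411. ] LxW 165 33 yaw 79.1
scene centre [ 700.4 -160.5] LxW 74 65 yaw 47.3
side centre [ 439.  -403.1] LxW 154 32 yaw 80.7
side centre [ 700.6 -157. ] LxW 66 63 yaw 122.1
t 31.85 pos [0.5348 0.034  0.2883] yaw 3.71 w 0.0854 F [ 0.2 -0.7 -0.5]
 shift mm in current tool axes [-126.2  434.7    3.4]
 turn [-0.002  0.002 -1.314]  shift in target axes mm [-452.5  -11.7    3.3]
```

View pics/wrist15.png

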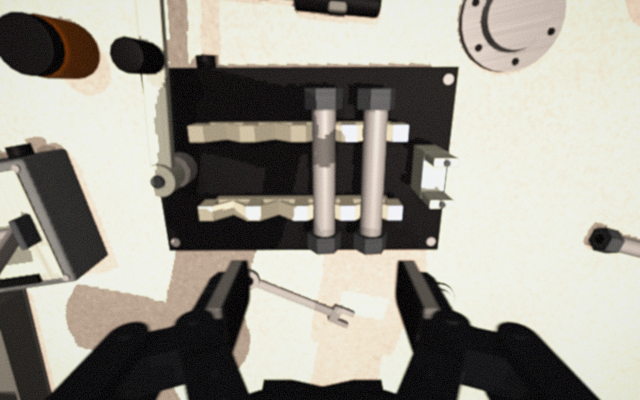

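Both rods lie in adjacent grooves, at x≈323 and x≈373. Next is rod B at (0.437, −0.408).

>>> play_rows(
  commands=[
    {"x":0,"y":0,"z":0,"rx":0,"ry":0,"rz":-0.1643,"grip":-1},
    {"x":0,"y":0,"z":0,"rx":0,"ry":0,"rz":-0.1643,"grip":-1},
    {"x":0,"y":0,"z":0,"rx":0,"ry":0,"rz":-0.1643,"grip":-1},
    {"x":0,"y":0,"z":0,"rx":0,"ry":0,"rz":-0.1643,"grip":-1},
    {"x":0,"y":0,"z":0,"rx":0,"ry":0,"rz":-0.1643,"grip":-1},
    {"x":0,"y":0,"z":0,"rx":0,"ry":0,"rz":-0.1643,"grip":-1},
    {"x":0,"y":0,"z":0,"rx":0,"ry":0,"rz":-0.1643,"grip":-1},
    {"x":0,"y":0,"z":0,"rx":0,"ry":0,"rz":-0.1643,"grip":-1},
  ],
)

```text
time_s: 32.85
position: [0.5349, 0.0339, 0.2883]
tool_rot: [[0.185, 0.983, -0.003], [0.983, -0.185, 0.0], [-0.0, -0.003, -1.0]]
ft_force: [0.9, 0.4, -0.5]
grip_width: 0.086
```

>>> play_rows(
  commands=[
    {"x":-0.0453,"y":-0.0012,"z":0,"rx":0,"ry":0,"rz":0,"grip":-1},
    {"x":-0.0453,"y":-0.0012,"z":0,"rx":0,"ry":0,"rz":0,"grip":-1},
    {"x":-0.0453,"y":-0.0012,"z":0,"rx":0,"ry":0,"rz":0,"grip":-1},
    {"x":-0.0453,"y":-0.0012,"z":0,"rx":0,"ry":0,"rz":0,"grip":-1},
    {"x":-0.0453,"y":-0.0012,"z":0,"rx":0,"ry":0,"rz":0,"grip":-1},
    {"x":-0.0453,"y":-0.0012,"z":0,"rx":0,"ry":0,"rz":0,"grip":-1},
    {"x":-0.0453,"y":-0.0012,"z":0,"rx":0,"ry":0,"rz":0,"grip":-1},
    {"x":-0.0453,"y":-0.0012,"z":0,"rx":0,"ry":0,"rz":0,"grip":-1},
    {"x":-0.0453,"y":-0.0012,"z":0,"rx":0,"ry":0,"rz":0,"grip":-1},
    {"x":-0.0453,"y":-0.0012,"z":0,"rx":0,"ry":0,"rz":0,"grip":-1},
    {"x":0,"y":0,"z":0,"rx":0,"ry":0,"rz":0,"grip":-1},
    {"x":0,"y":0,"z":0,"rx":0,"ry":0,"rz":0,"grip":-1},
  ],
)

```text
time_s: 34.35
position: [0.4372, -0.4078, 0.2888]
tool_rot: [[0.19, 0.982, -0.001], [0.982, -0.19, 0.002], [0.002, -0.001, -1.0]]
ft_force: [-0.7, 0.1, 0.8]
grip_width: 0.0854
```

```bash
python3 -c "
from h import *
cv2.imwrite('pics/wrist16.png',rods('wrist')['color'])
go(.437,-.408,.020,79.2)
"
```

```text
wrist centre [ 436.2 -408.4] LxW 160 34 yaw 78.8
t 34.4 pos [ 0.4374 -0.4075  0.2892] yaw 79.07 w 0.0851 F [-0.1  0.3 -0.3]
 shift mm in current tool axes [-9.000e-01 -1.000e-01  2.692e+02]
 turn [-0.001 -0.001 -0.002]  shift in target axes mm [ -0.6  -0.3 269.2]
```

View pics/wrist16.png

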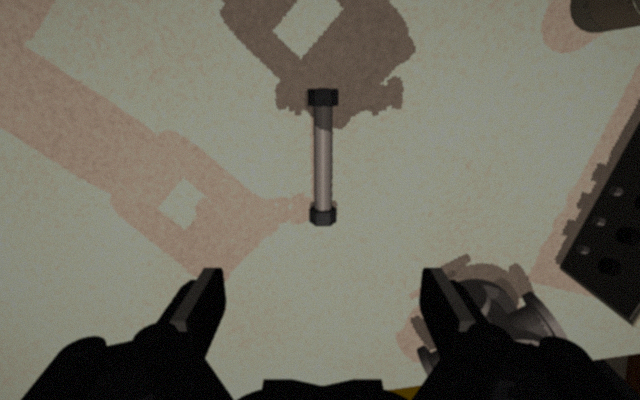

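Rod B is at (323,97)–(323,215) and measures (0.436, −0.408), so the tool is aligned. I'll descend and grip.

>>> play_rows(
  commands=[
    {"x":-0.001,"y":-0.0005,"z":0.05,"rx":0,"ry":0,"rz":0,"grip":-1},
    {"x":0,"y":0,"z":0.055,"rx":0,"ry":0,"rz":0,"grip":-1},
    {"x":0,"y":0,"z":0.055,"rx":0,"ry":0,"rz":0,"grip":-1},
    {"x":0,"y":0,"z":0.055,"rx":0,"ry":0,"rz":0,"grip":-1},
    {"x":0,"y":0,"z":0.036,"rx":0,"ry":0,"rz":0,"grip":-1},
    {"x":0,"y":0,"z":0.014,"rx":0,"ry":0,"rz":0,"grip":-0.5},
    {"x":0,"y":0,"z":0,"rx":0,"ry":0,"rz":0,"grip":-0.5},
    {"x":0,"y":0,"z":0,"rx":0,"ry":0,"rz":0,"grip":-0.5},
  ],
)

```text
time_s: 35.4
position: [0.4372, -0.4099, 0.0265]
tool_rot: [[0.19, 0.982, 0.002], [0.982, -0.19, -0.002], [-0.002, 0.002, -1.0]]
ft_force: [-0.2, 0.8, -0.7]
grip_width: 0.0643
```

>>> play_rows(
  commands=[
    {"x":0,"y":0,"z":0.003,"rx":0,"ry":0,"rz":0,"grip":1},
    {"x":0,"y":0,"z":0,"rx":0,"ry":0,"rz":0,"grip":1},
    {"x":0,"y":0,"z":0,"rx":0,"ry":0,"rz":0,"grip":1},
    {"x":0,"y":0,"z":0,"rx":0,"ry":0,"rz":0,"grip":1},
    {"x":0,"y":0,"z":0,"rx":0,"ry":0,"rz":0,"grip":1},
    {"x":0,"y":0,"z":0,"rx":0,"ry":0,"rz":0,"grip":1},
  ],
)

```text
time_s: 36.15
position: [0.4366, -0.4096, 0.0225]
tool_rot: [[0.19, 0.982, 0.0], [0.982, -0.19, -0.001], [-0.001, 0.001, -1.0]]
ft_force: [0.5, 2.6, 5.6]
grip_width: 0.0198
```

>>> play_rows(
  commands=[
    {"x":0,"y":0,"z":-0.02,"rx":0,"ry":0,"rz":0,"grip":1},
    {"x":0,"y":0,"z":-0.04,"rx":0,"ry":0,"rz":0,"grip":1},
    {"x":0,"y":0,"z":-0.05,"rx":0,"ry":0,"rz":0,"grip":1},
    {"x":0,"y":0,"z":-0.05,"rx":0,"ry":0,"rz":0,"grip":1},
    {"x":0,"y":0,"z":-0.05,"rx":0,"ry":0,"rz":0,"grip":1},
    {"x":0,"y":0,"z":0,"rx":0,"ry":0,"rz":0,"grip":1},
  ],
)

```text
time_s: 36.9
position: [0.4371, -0.4102, 0.2355]
tool_rot: [[0.19, 0.982, 0.004], [0.982, -0.19, -0.006], [-0.005, 0.005, -1.0]]
ft_force: [-0.4, 0.6, -2.0]
grip_width: 0.0197
```

>>> play_rows(
  commands=[
    {"x":0,"y":0,"z":0,"rx":0,"ry":0,"rz":0.164,"grip":1},
    {"x":0,"y":0,"z":0,"rx":0,"ry":0,"rz":0.164,"grip":1},
    {"x":0,"y":0,"z":0,"rx":0,"ry":0,"rz":0.164,"grip":1},
    {"x":0,"y":0,"z":0,"rx":0,"ry":0,"rz":0.164,"grip":1},
    {"x":0,"y":0,"z":0,"rx":0,"ry":0,"rz":0.164,"grip":1},
    {"x":0,"y":0,"z":0,"rx":0,"ry":0,"rz":0.164,"grip":1},
    {"x":0,"y":0,"z":0,"rx":0,"ry":0,"rz":0.164,"grip":1},
    {"x":0,"y":0,"z":0,"rx":0,"ry":0,"rz":0.164,"grip":1},
    {"x":0,"y":0,"z":0,"rx":0,"ry":0,"rz":0,"grip":1},
  ],
)

```text
time_s: 38.02
position: [0.4362, -0.4091, 0.2303]
tool_rot: [[0.998, 0.069, -0.002], [0.069, -0.998, 0.002], [-0.001, -0.002, -1.0]]
ft_force: [0.7, -0.3, -1.2]
grip_width: 0.0196
```

```bash
python3 -c "
from h import *
C=(.533,.0575)
go(*bed(0,.024,C,3.9),.23,3.9)
"
```

```text
t 38.02 pos [ 0.4362 -0.4091  0.2303] yaw 3.93 w 0.0196 F [ 0.7 -0.3 -1.2]
 shift mm in current tool axes [ 128.6 -482.8    1.2]
 turn [-0.002  0.001  0.001]  shift in target axes mm [ 1.283e+02 -4.829e+02  3.000e-01]
```

>>> play_rows(
  commands=[
    {"x":0.0128,"y":-0.0483,"z":0,"rx":0,"ry":0,"rz":0,"grip":1},
    {"x":0.0128,"y":-0.0483,"z":0,"rx":0,"ry":0,"rz":0,"grip":1},
    {"x":0.0128,"y":-0.0483,"z":0,"rx":0,"ry":0,"rz":0,"grip":1},
    {"x":0.0128,"y":-0.0483,"z":0,"rx":0,"ry":0,"rz":0,"grip":1},
    {"x":0.0128,"y":-0.0483,"z":0,"rx":0,"ry":0,"rz":0,"grip":1},
    {"x":0.0128,"y":-0.0483,"z":0,"rx":0,"ry":0,"rz":0,"grip":1},
    {"x":0.0128,"y":-0.0483,"z":0,"rx":0,"ry":0,"rz":0,"grip":1},
    {"x":0.0128,"y":-0.0483,"z":0,"rx":0,"ry":0,"rz":0,"grip":1},
    {"x":0.0128,"y":-0.0483,"z":0,"rx":0,"ry":0,"rz":0,"grip":1},
    {"x":0.0128,"y":-0.0483,"z":0,"rx":0,"ry":0,"rz":0,"grip":1},
    {"x":0,"y":0,"z":0,"rx":0,"ry":0,"rz":0,"grip":1},
    {"x":0,"y":0,"z":0,"rx":0,"ry":0,"rz":0,"grip":1},
  ],
)

```text
time_s: 39.52
position: [0.5315, 0.0809, 0.2312]
tool_rot: [[0.998, 0.07, -0.001], [0.07, -0.998, -0.0], [-0.001, 0.0, -1.0]]
ft_force: [-0.2, -0.5, -2.0]
grip_width: 0.0199
```

```bash
python3 -c "
from h import *
C=(.533,.0575)
cv2.imwrite('pics/wrist17.png',optics.get_image('wrist')['color'])
go(*bed(0,.024,C,3.9),.1015,3.9)
"
```

```text
t 39.58 pos [0.5316 0.0804 0.2314] yaw 3.9 w 0.0195 F [ 0.1 -1.1 -1.5]
 shift mm in current tool axes [ -0.   -1.1 129.9]
 turn [0.    0.001 0.   ]  shift in target axes mm [-1.000e-01 -1.100e+00  1.299e+02]
```

View pics/wrist17.png

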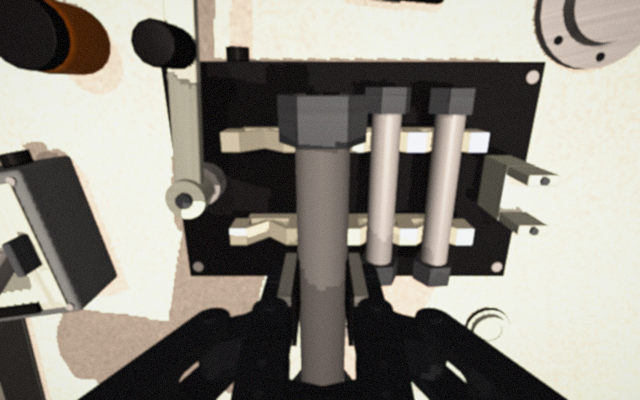

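>>> play_rows(
  commands=[
    {"x":0,"y":-0.001,"z":0.05,"rx":0,"ry":0,"rz":0,"grip":1},
    {"x":0,"y":0,"z":0.05,"rx":0,"ry":0,"rz":0,"grip":1},
    {"x":0,"y":0,"z":0.016,"rx":0,"ry":0,"rz":0,"grip":1},
    {"x":0,"y":0,"z":0,"rx":0,"ry":0,"rz":0,"grip":1},
    {"x":0,"y":0,"z":0.005,"rx":0,"ry":0,"rz":0,"grip":1},
    {"x":0,"y":0,"z":0.004,"rx":0,"ry":0,"rz":0,"grip":1},
    {"x":0,"y":0,"z":0.003,"rx":0,"ry":0,"rz":0,"grip":1},
    {"x":0,"y":0,"z":0,"rx":0,"ry":0,"rz":0,"grip":1},
    {"x":0,"y":0,"z":0,"rx":0,"ry":0,"rz":0,"grip":1},
  ],
)

```text
time_s: 40.7
position: [0.5318, 0.0822, 0.104]
tool_rot: [[0.998, 0.067, 0.0], [0.067, -0.998, -0.0], [0.0, 0.0, -1.0]]
ft_force: [-0.7, 0.4, -1.9]
grip_width: 0.02
```

>>> play_rows(
  commands=[
    {"x":0,"y":0.0003,"z":0.0025,"rx":0,"ry":0,"rz":0,"grip":1},
    {"x":0,"y":0,"z":0,"rx":0,"ry":0,"rz":0,"grip":1},
    {"x":0,"y":0,"z":0,"rx":0,"ry":0,"rz":0,"grip":0.25},
    {"x":0,"y":0,"z":0,"rx":0,"ry":0,"rz":0,"grip":0.25},
    {"x":0,"y":0,"z":0,"rx":0,"ry":0,"rz":0,"grip":0.25},
    {"x":0,"y":0,"z":-0.02,"rx":0,"ry":0,"rz":0,"grip":0.25},
    {"x":0,"y":0,"z":-0.05,"rx":0,"ry":0,"rz":0,"grip":0.25},
    {"x":0,"y":0,"z":-0.05,"rx":0,"ry":0,"rz":0,"grip":0.25},
    {"x":0,"y":0,"z":-0.05,"rx":0,"ry":0,"rz":0,"grip":0.25},
    {"x":0,"y":0,"z":-0.02,"rx":0,"ry":0,"rz":0,"grip":-1},
    {"x":0,"y":0,"z":0,"rx":0,"ry":0,"rz":0,"grip":-1},
  ],
)

```text
time_s: 42.08
position: [0.532, 0.0819, 0.2924]
tool_rot: [[0.998, 0.067, 0.003], [0.067, -0.998, -0.0], [0.003, 0.0, -1.0]]
ft_force: [-0.1, -0.9, -0.9]
grip_width: 0.0676
```

```bash
cat >> h.py <<'E'
def seated(C=(.533,.0575),yaw=3.9,cam='wrist'):
    P,im=cloud(cam); q=P.reshape(-1,3); q=q[np.isfinite(q[:,0])]; t=np.radians(yaw)
    d=q[:,:2]-np.array(C); bx=d[:,0]*np.cos(t)+d[:,1]*np.sin(t); by=-d[:,0]*np.sin(t)+d[:,1]*np.cos(t)
    for i,g in enumerate((-.072,-.024,.024,.072)):
        m=(abs(by-g)<.02)&(abs(bx)<.11)&(q[:,2]>.099)&(q[:,2]<.125)
        if m.sum()<50: print(i+1,'empty',m.sum()); continue
        e=np.percentile(bx[m],[0.5,99.5]); tu=m&(abs(bx)<.055)
        top=[np.percentile(q[tu&(abs(bx-s)<.015),2],95) for s in (-.02,.02) if (tu&(abs(bx-s)<.015)).any()]
        pc=np.polyfit(bx[tu],by[tu],1) if tu.sum()>10 else None
        print(i+1,m.sum(),'ends',e.round(4),'mid',e.mean().round(4),'tube top',np.round(top,4),'slope,y',None if pc is None else pc.round(4))
    return im
E
python3 -c "
from h import *
cv2.imwrite('pics/wrist18.png',seated()['color'])
P,im=cloud('scene'); cv2.imwrite('pics/scene18.png',im['color'])
q=P.reshape(-1,3)
q=q[np.isfinite(q[:,0])]
k=q[(q[:,2]>.142)&(q[:,2]<.156)&(abs(q[:,0]-.63)<.04)&(abs(q[:,1]-.185)<.04)]
if len(k): print(len(k),cv2.minEnclosingCircle((k[:,:2]*1000).astype(np.float32)))
P,im=cloud('wrist');q=P.reshape(-1,3);q=q[np.isfinite(q[:,0])]
k=q[(q[:,2]>.142)&(q[:,2]<.156)&(abs(q[:,0]-.63)<.04)&(abs(q[:,1]-.185)<.04)]
if len(k): print(len(k),cv2.minEnclosingCircle((k[:,:2]*1000).astype(np.float32)))
go(.629,.186,.29,90)
"
```

```text
1 3410 ends [-0.0796  0.0793] mid -0.0002 tube top [0.104 0.104] slope,y [-0.0002 -0.0711]
2 3436 ends [-0.0788  0.0801] mid 0.0007 tube top [0.1041 0.1042] slope,y [ 0.0006 -0.0235]
3 3418 ends [-0.0796  0.0794] mid -0.0001 tube top [0.1042 0.1042] slope,y [0.0011 0.0239]
4 empty 0
107 ((630.6541748046875, 181.52261352539062), 13.421123504638672)
1100 ((628.9315185546875, 183.61106872558594), 12.913619041442871)
t 42.23 pos [0.5313 0.0819 0.2898] yaw 3.85 w 0.0849 F [-0.3  0.2  0. ]
 shift mm in current tool axes [104.5 -97.3  -0.4]
 turn [-0.002  0.002 -1.504]  shift in target axes mm [104.1  97.7  -0.2]
```

View pics/wrist18.png

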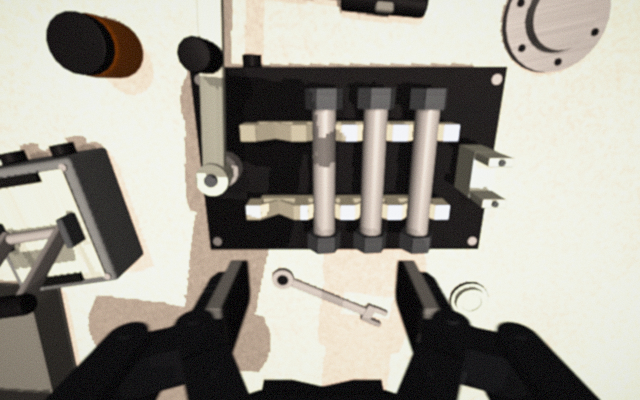

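View pics/scene18.png

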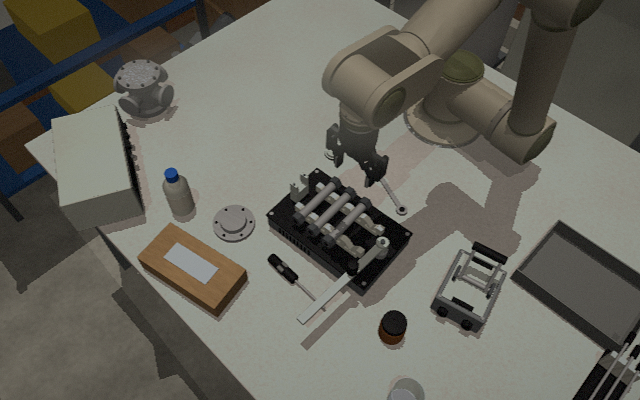

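All three rods are seated: tube tops 104 mm (105 expected), ends centred within 1 mm, slopes under 0.002. The scene shows no other rods, the handle is OFF, and the knob is at (0.629, 0.1836). I'll go to the knob.

>>> play_rows(
  commands=[
    {"x":0,"y":0,"z":0,"rx":0,"ry":0,"rz":-0.1652,"grip":-1},
    {"x":0,"y":0,"z":0,"rx":0,"ry":0,"rz":-0.1652,"grip":-1},
    {"x":0,"y":0,"z":0,"rx":0,"ry":0,"rz":-0.1652,"grip":-1},
    {"x":0,"y":0,"z":0,"rx":0,"ry":0,"rz":-0.1652,"grip":-1},
    {"x":0,"y":0,"z":0,"rx":0,"ry":0,"rz":-0.1652,"grip":-1},
    {"x":0,"y":0,"z":0,"rx":0,"ry":0,"rz":-0.1652,"grip":-1},
    {"x":0,"y":0,"z":0,"rx":0,"ry":0,"rz":-0.1652,"grip":-1},
    {"x":0,"y":0,"z":0,"rx":0,"ry":0,"rz":-0.1652,"grip":-1},
    {"x":0,"y":0,"z":0,"rx":0,"ry":0,"rz":-0.1652,"grip":-1},
  ],
)

```text
time_s: 43.35
position: [0.5314, 0.0818, 0.2898]
tool_rot: [[0.011, 1.0, -0.003], [1.0, -0.011, 0.0], [0.0, -0.003, -1.0]]
ft_force: [0.0, 0.8, -0.6]
grip_width: 0.0853
```

```bash
python3 -c "
from h import *
go(.629,.184,.131,89.1)
"
```

```text
t 43.35 pos [0.5314 0.0818 0.2898] yaw 89.35 w 0.0853 F [ 0.   0.8 -0.6]
 shift mm in current tool axes [103.3  96.8 158.6]
 turn [-0.003 -0.     0.004]  shift in target axes mm [103.7  95.9 158.8]
```

>>> play_rows(
  commands=[
    {"x":0.0344,"y":0.0322,"z":0,"rx":0,"ry":0,"rz":0,"grip":-1},
    {"x":0.0344,"y":0.0322,"z":0,"rx":0,"ry":0,"rz":0,"grip":-1},
    {"x":0.0344,"y":0.0322,"z":0,"rx":0,"ry":0,"rz":0,"grip":-1},
    {"x":0,"y":0,"z":0,"rx":0,"ry":0,"rz":0,"grip":-1},
    {"x":0,"y":0,"z":0.04,"rx":0,"ry":0,"rz":0,"grip":-1},
    {"x":0,"y":0,"z":0.05,"rx":0,"ry":0,"rz":0,"grip":-1},
    {"x":0,"y":0,"z":0.04,"rx":0,"ry":0,"rz":0,"grip":-1},
    {"x":0,"y":0,"z":0.026,"rx":0,"ry":0,"rz":0,"grip":-1},
    {"x":0,"y":0,"z":0,"rx":0,"ry":0,"rz":0,"grip":-1},
  ],
)

```text
time_s: 44.48
position: [0.6286, 0.1826, 0.133]
tool_rot: [[0.017, 1.0, -0.006], [1.0, -0.017, -0.001], [-0.001, -0.006, -1.0]]
ft_force: [-0.1, -0.2, 0.0]
grip_width: 0.0856
```

```bash
python3 -c "
from h import *
go(.629,.184,.131,89.1)
cv2.imwrite('pics/wrist19.png',optics.get_image('wrist')['color'])
"
```

```text
t 44.48 pos [0.6286 0.1826 0.133 ] yaw 89.01 w 0.0856 F [-0.1 -0.2  0. ]
 shift mm in current tool axes [1.4 0.4 2. ]
 turn [-0.006  0.001 -0.002]  shift in target axes mm [1.4 0.4 2. ]
```

View pics/wrist19.png

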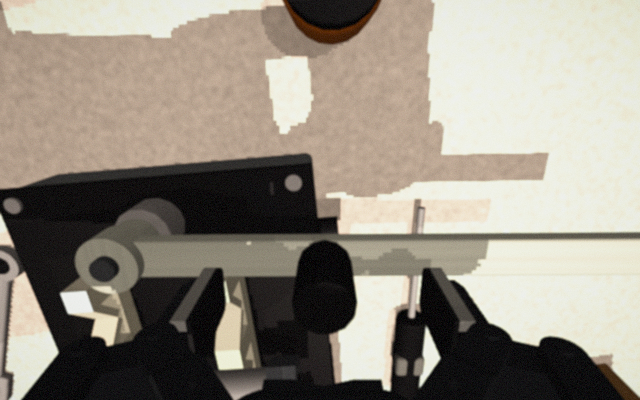

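The knob at (323,285) is centred between the pads. I'll close and lift.

>>> play_rows(
  commands=[
    {"x":0.001,"y":0,"z":0.001,"rx":0,"ry":0,"rz":0,"grip":1},
    {"x":0,"y":0,"z":0,"rx":0,"ry":0,"rz":0,"grip":1},
    {"x":0,"y":0,"z":0,"rx":0,"ry":0,"rz":0,"grip":1},
    {"x":0,"y":0,"z":0,"rx":0,"ry":0,"rz":0,"grip":1},
    {"x":0,"y":0,"z":0,"rx":0,"ry":0,"rz":0,"grip":1},
    {"x":0,"y":0,"z":0,"rx":0,"ry":0,"rz":0,"grip":1},
    {"x":0,"y":0,"z":-0.012,"rx":0,"ry":0,"rz":0,"grip":1},
    {"x":0,"y":0,"z":-0.012,"rx":0,"ry":0,"rz":0,"grip":1},
    {"x":0,"y":0,"z":-0.012,"rx":0,"ry":0,"rz":0,"grip":1},
    {"x":0,"y":0,"z":-0.013,"rx":0,"ry":0,"rz":0,"grip":1},
    {"x":0,"y":0,"z":0,"rx":0,"ry":0,"rz":0,"grip":1},
    {"x":0,"y":0,"z":0,"rx":0,"ry":0,"rz":0,"grip":1},
  ],
  squeeze=80,
)

```text
time_s: 46.02
position: [0.6294, 0.1844, 0.1831]
tool_rot: [[0.017, 1.0, -0.002], [1.0, -0.017, -0.0], [-0.0, -0.002, -1.0]]
ft_force: [-6.0, -0.5, -10.5]
grip_width: 0.0238
```

>>> play_rows(
  commands=[
    {"x":-0.0105,"y":-0.0005,"z":0,"rx":0,"ry":0,"rz":0.1,"grip":1},
    {"x":-0.0105,"y":-0.0005,"z":0,"rx":0,"ry":0,"rz":0.1,"grip":1},
    {"x":-0.0105,"y":-0.0005,"z":0,"rx":0,"ry":0,"rz":0.1,"grip":1},
    {"x":-0.0105,"y":-0.0005,"z":0,"rx":0,"ry":0,"rz":0.1,"grip":1},
    {"x":-0.0105,"y":-0.0005,"z":0,"rx":0,"ry":0,"rz":0.1,"grip":1},
    {"x":-0.0105,"y":-0.0005,"z":0,"rx":0,"ry":0,"rz":0.1,"grip":1},
    {"x":-0.0105,"y":-0.0005,"z":0,"rx":0,"ry":0,"rz":0.1,"grip":1},
    {"x":0,"y":0,"z":0,"rx":0,"ry":0,"rz":0,"grip":1},
  ],
)

```text
time_s: 47.02
position: [0.6046, 0.1165, 0.1837]
tool_rot: [[0.657, 0.754, 0.001], [0.754, -0.657, -0.0], [0.0, 0.001, -1.0]]
ft_force: [0.3, -0.5, -10.3]
grip_width: 0.0242
```

```bash
python3 -c "
from h import *
C=(.533,.0575);a=.787
go(*bed(.105*np.sin(a),.128-.105*np.cos(a),C,3.9),.181,3.9+np.degrees(a))
cv2.imwrite('pics/wrist20.png',optics.get_image('wrist')['color'])
"
```

```text
t 47.02 pos [0.6046 0.1165 0.1837] yaw 48.93 w 0.0242 F [  0.3  -0.5 -10.3]
 shift mm in current tool axes [-0.9 -0.7  2.7]
 turn [ 0.001 -0.    -0.001]  shift in target axes mm [-0.9 -0.7  2.7]
```

View pics/wrist20.png

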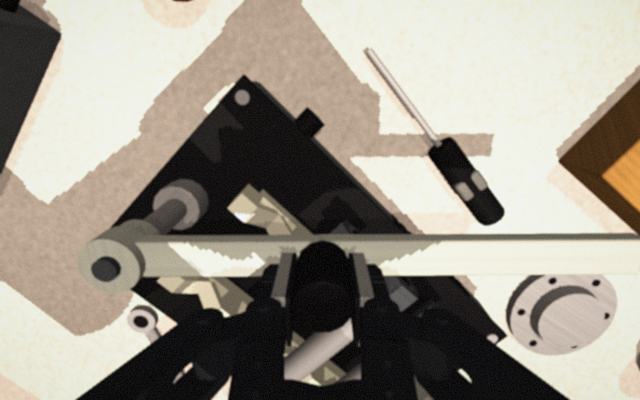

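The bar is half-way round and held up, above the rods. Continuing to the stop.

>>> play_rows(
  commands=[
    {"x":-0.0105,"y":-0.0005,"z":0,"rx":0,"ry":0,"rz":0.1,"grip":1},
    {"x":-0.0105,"y":-0.0005,"z":0,"rx":0,"ry":0,"rz":0.1,"grip":1},
    {"x":-0.0105,"y":-0.0005,"z":0,"rx":0,"ry":0,"rz":0.1,"grip":1},
    {"x":-0.0105,"y":-0.0005,"z":0,"rx":0,"ry":0,"rz":0.1,"grip":1},
    {"x":-0.0105,"y":-0.0005,"z":0,"rx":0,"ry":0,"rz":0.1,"grip":1},
    {"x":-0.0105,"y":-0.0005,"z":0,"rx":0,"ry":0,"rz":0.1,"grip":1},
    {"x":-0.0105,"y":-0.0005,"z":0,"rx":0,"ry":0,"rz":0.1,"grip":1},
    {"x":-0.008,"y":-0.0003,"z":0,"rx":0,"ry":0,"rz":0.08,"grip":1},
    {"x":0,"y":0,"z":0,"rx":0,"ry":0,"rz":0,"grip":1},
    {"x":0,"y":0,"z":0,"rx":0,"ry":0,"rz":0,"grip":1},
  ],
)

```text
time_s: 48.32
position: [0.534, 0.0798, 0.1837]
tool_rot: [[0.997, 0.076, 0.001], [0.076, -0.997, -0.003], [0.001, 0.003, -1.0]]
ft_force: [0.9, -7.4, -10.4]
grip_width: 0.0237
```

```bash
python3 -c "
from h import *
C=(.533,.0575);a=0
go(*bed(.105*np.sin(a),.128-.105*np.cos(a),C,3.9),.181,3.9+np.degrees(a))
cv2.imwrite('pics/wrist21.png',optics.get_image('wrist')['color'])
"
```

```text
t 48.33 pos [0.534  0.0798 0.1837] yaw 4.35 w 0.0237 F [  0.9  -7.4 -10.4]
 shift mm in current tool axes [-2.5 -0.8  2.7]
 turn [ 0.003 -0.001  0.008]  shift in target axes mm [-2.5 -0.8  2.7]
```

View pics/wrist21.png

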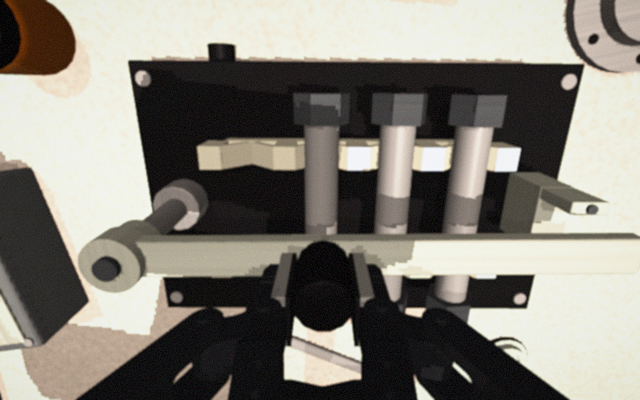

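About 2.5 mm short of the stop. I'll nudge it against the stop.

>>> play_rows(
  commands=[
    {"x":-0.002,"y":0,"z":0,"rx":0,"ry":0,"rz":0.008,"grip":1},
    {"x":-0.002,"y":0,"z":0,"rx":0,"ry":0,"rz":0,"grip":1},
    {"x":0,"y":0,"z":0,"rx":0,"ry":0,"rz":0,"grip":1},
    {"x":0,"y":0,"z":0,"rx":0,"ry":0,"rz":0,"grip":1},
  ],
)

```text
time_s: 48.88
position: [0.5319, 0.0796, 0.1844]
tool_rot: [[0.998, 0.067, 0.006], [0.067, -0.998, -0.003], [0.006, 0.003, -1.0]]
ft_force: [8.9, -5.5, -9.8]
grip_width: 0.0239
```

The reaction is +9 N in x, so the bar is on its stop. Lowering.

>>> play_rows(
  commands=[
    {"x":0,"y":0,"z":0.012,"rx":0,"ry":0,"rz":0,"grip":1},
    {"x":0,"y":0,"z":0.012,"rx":0,"ry":0,"rz":0,"grip":1},
    {"x":0,"y":0,"z":0.01,"rx":0,"ry":0,"rz":0,"grip":1},
    {"x":0,"y":0,"z":0.008,"rx":0,"ry":0,"rz":0,"grip":1},
    {"x":0,"y":0,"z":0.004,"rx":0,"ry":0,"rz":0,"grip":1},
    {"x":0,"y":0,"z":0,"rx":0,"ry":0,"rz":0,"grip":1},
    {"x":0,"y":0,"z":0,"rx":0,"ry":0,"rz":0,"grip":1},
  ],
)

```text
time_s: 49.75
position: [0.5322, 0.0796, 0.1399]
tool_rot: [[0.998, 0.067, 0.008], [0.067, -0.998, -0.003], [0.008, 0.003, -1.0]]
ft_force: [2.7, -5.7, 1.5]
grip_width: 0.0238
```

```bash
python3 -c "
from h import *
C=(.533,.0575);a=0
go(*bed(.105*np.sin(a),.128-.105*np.cos(a),C,3.9),.137,3.9+np.degrees(a))
cv2.imwrite('pics/wrist22.png',optics.get_image('wrist')['color'])
"
```

```text
t 49.75 pos [0.5322 0.0796 0.1399] yaw 3.87 w 0.0238 F [ 2.7 -5.7  1.5]
 shift mm in current tool axes [-0.7 -0.9  2.9]
 turn [ 0.003 -0.008 -0.001]  shift in target axes mm [-0.7 -0.9  2.9]
```

View pics/wrist22.png

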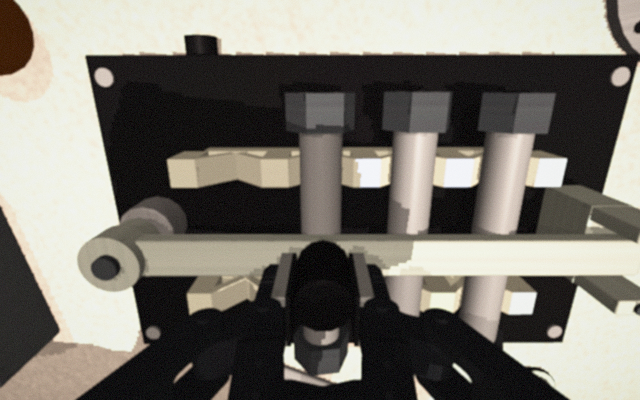

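The bar sits between the fork's cheeks and the vertical force has gone to about zero, so it rests on the rods. Releasing.

>>> play_rows(
  commands=[
    {"x":0,"y":0,"z":0,"rx":0,"ry":0,"rz":0,"grip":0},
    {"x":0,"y":0,"z":0,"rx":0,"ry":0,"rz":0,"grip":-0.5},
    {"x":0,"y":0,"z":0,"rx":0,"ry":0,"rz":0,"grip":-0.5},
    {"x":0,"y":0,"z":0,"rx":0,"ry":0,"rz":0,"grip":-0.5},
    {"x":0,"y":0,"z":-0.03,"rx":0,"ry":0,"rz":0,"grip":-0.5},
    {"x":0,"y":0,"z":-0.05,"rx":0,"ry":0,"rz":0,"grip":-0.5},
    {"x":0,"y":0,"z":-0.05,"rx":0,"ry":0,"rz":0,"grip":-0.5},
    {"x":0,"y":0,"z":-0.02,"rx":0,"ry":0,"rz":0,"grip":-0.5},
    {"x":0,"y":0,"z":0,"rx":0,"ry":0,"rz":0,"grip":-0.5},
  ],
)

```text
time_s: 50.92
position: [0.5297, 0.0808, 0.2884]
tool_rot: [[0.998, 0.066, 0.003], [0.066, -0.998, -0.0], [0.003, 0.0, -1.0]]
ft_force: [0.2, -0.9, -0.6]
grip_width: 0.0639
```

```bash
cat >> h.py <<'E'
def bar(C=(.533,.0575),yaw=3.9,cam='wrist'):
    P,im=cloud(cam); q=P.reshape(-1,3); q=q[np.isfinite(q[:,0])]; t=np.radians(yaw)
    d=q[:,:2]-np.array(C); bx=d[:,0]*np.cos(t)+d[:,1]*np.sin(t); by=-d[:,0]*np.sin(t)+d[:,1]*np.cos(t)
    for y0 in (.1,.06,0.,-.05,-.1,-.12):
        m=(abs(by-y0)<.006)&(abs(bx)<.025)&(q[:,2]>.105)&(q[:,2]<.125)
        if m.sum()>5: print('bar y',y0,'x mid',np.round(np.percentile(bx[m],[2,98]).mean(),4),'z',np.round(np.median(q[m,2]),4))
    return im
E
python3 -c "
from h import *
seated()
cv2.imwrite('pics/wrist23.png',bar()['color'])
go(*box(-.085,0),.29,12.8)
"
```

```text
1 4061 ends [-0.0794  0.0793] mid -0.0001 tube top [0.1133 0.1133] slope,y [ 0.0027 -0.0714]
2 4100 ends [-0.0789  0.0801] mid 0.0006 tube top [0.1133 0.1131] slope,y [ 0.0018 -0.0237]
3 3305 ends [-0.0795  0.0795] mid -0.0 tube top [0.1132 0.1198] slope,y [-0.0034  0.0243]
4 998 ends [-0.01    0.0099] mid -0.0001 tube top [0.1136 0.1137] slope,y [-0.0149  0.0719]
bar y 0.1 x mid 0.0003 z 0.1126
bar y 0.06 x mid 0.0002 z 0.1126
bar y 0.0 x mid 0.0001 z 0.1126
bar y -0.05 x mid 0.0001 z 0.1125
bar y -0.1 x mid 0.0 z 0.1125
bar y -0.12 x mid 0.0006 z 0.1127
t 51.02 pos [0.529  0.0808 0.2862] yaw 3.79 w 0.0642 F [-0.4  0.2 -0.3]
 shift mm in current tool axes [-152.2 -300.    -3.5]
 turn [-0.     0.002 -0.157]  shift in target axes mm [-103.3 -320.2   -3.8]
```

View pics/wrist23.png

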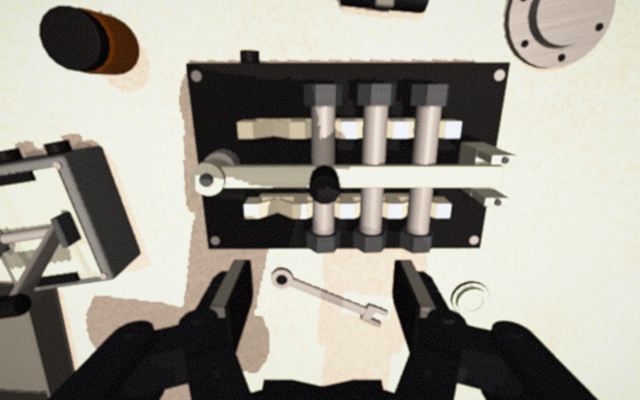

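The bar lies flat at 112.6 mm (it was 109.7 mm when fully down), with turn ≈ 0, and the rods are seated. Now the isolator, pushing from its robot side.

>>> play_rows(
  commands=[
    {"x":0,"y":0,"z":0,"rx":0,"ry":0,"rz":-0.157,"grip":1},
    {"x":-0.0148,"y":-0.0457,"z":0,"rx":0,"ry":0,"rz":0,"grip":1},
    {"x":-0.0148,"y":-0.0457,"z":0,"rx":0,"ry":0,"rz":0,"grip":1},
    {"x":-0.0148,"y":-0.0457,"z":0,"rx":0,"ry":0,"rz":0,"grip":1},
    {"x":-0.0148,"y":-0.0457,"z":0,"rx":0,"ry":0,"rz":0,"grip":1},
    {"x":-0.0148,"y":-0.0457,"z":0,"rx":0,"ry":0,"rz":0,"grip":1},
    {"x":-0.0148,"y":-0.0457,"z":0,"rx":0,"ry":0,"rz":0,"grip":1},
    {"x":-0.0148,"y":-0.0457,"z":0,"rx":0,"ry":0,"rz":0,"grip":1},
    {"x":0,"y":0,"z":0,"rx":0,"ry":0,"rz":0,"grip":1},
    {"x":0,"y":0,"z":0,"rx":0,"ry":0,"rz":0,"grip":1},
  ],
)

```text
time_s: 52.28
position: [0.3576, 0.3695, 0.2862]
tool_rot: [[0.975, 0.221, -0.002], [0.221, -0.975, -0.001], [-0.002, 0.001, -1.0]]
ft_force: [0.1, -0.3, 1.5]
grip_width: -0.0
```

```bash
python3 -c "
from h import *
cv2.imwrite('pics/wrist24.png',optics.get_image('wrist')['color'])
go(*box(-.085,0),.154,12.8)
"
```

```text
t 52.33 pos [0.3579 0.3692 0.2865] yaw 12.73 w -0.0 F [ 0.2 -0.1 -0.2]
 shift mm in current tool axes [ -0.2  -1.2 132.5]
 turn [ 0.001  0.001 -0.001]  shift in target axes mm [ -0.4  -1.1 132.5]
```

View pics/wrist24.png

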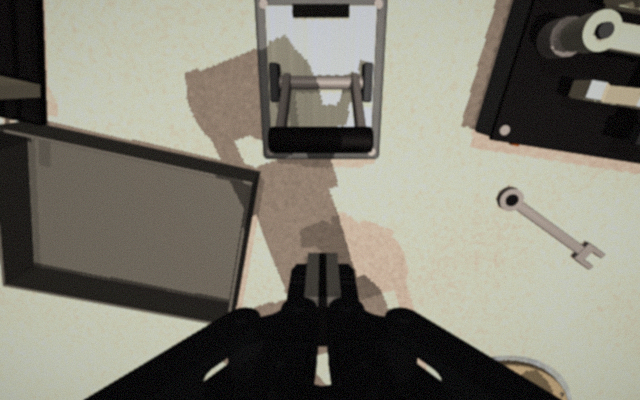

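The crossbar at (320,140) is OFF, straight ahead of the fingers. I'll descend and push it away.

>>> play_rows(
  commands=[
    {"x":0,"y":-0.001,"z":0.045,"rx":0,"ry":0,"rz":0,"grip":1},
    {"x":0,"y":0,"z":0.045,"rx":0,"ry":0,"rz":0,"grip":1},
    {"x":0,"y":0,"z":0.043,"rx":0,"ry":0,"rz":0,"grip":1},
    {"x":0,"y":0,"z":0,"rx":0,"ry":0,"rz":0,"grip":1},
  ],
)

```text
time_s: 52.82
position: [0.3569, 0.3692, 0.1521]
tool_rot: [[0.976, 0.219, -0.005], [0.219, -0.976, -0.004], [-0.006, 0.002, -1.0]]
ft_force: [0.3, 0.0, 0.2]
grip_width: 0.0001
```

>>> play_rows(
  commands=[
    {"x":0.0125,"y":0,"z":0,"rx":0,"ry":0,"rz":0,"grip":1},
    {"x":0.0125,"y":0,"z":0,"rx":0,"ry":0,"rz":0,"grip":1},
    {"x":0.0125,"y":0,"z":0,"rx":0,"ry":0,"rz":0,"grip":1},
    {"x":0.0125,"y":0,"z":0,"rx":0,"ry":0,"rz":0,"grip":1},
    {"x":0.0125,"y":0,"z":0,"rx":0,"ry":0,"rz":0,"grip":1},
    {"x":0.0125,"y":0,"z":0,"rx":0,"ry":0,"rz":0,"grip":1},
    {"x":0.0125,"y":0,"z":0,"rx":0,"ry":0,"rz":0,"grip":1},
    {"x":0.0125,"y":0,"z":0,"rx":0,"ry":0,"rz":0,"grip":1},
    {"x":0,"y":0,"z":0,"rx":0,"ry":0,"rz":0,"grip":1},
    {"x":0,"y":0,"z":0,"rx":0,"ry":0,"rz":0,"grip":1},
  ],
)

```text
time_s: 54.08
position: [0.4547, 0.3929, 0.1542]
tool_rot: [[0.975, 0.221, -0.0], [0.221, -0.975, -0.0], [-0.0, 0.0, -1.0]]
ft_force: [0.1, -0.5, 0.2]
grip_width: 0.0002
```

>>> play_rows(
  commands=[
    {"x":-0.004,"y":0,"z":0,"rx":0,"ry":0,"rz":0,"grip":1},
    {"x":0,"y":0,"z":-0.04,"rx":0,"ry":0,"rz":0,"grip":1},
    {"x":0,"y":0,"z":-0.05,"rx":0,"ry":0,"rz":0,"grip":1},
    {"x":0,"y":0,"z":-0.05,"rx":0,"ry":0,"rz":0,"grip":1},
    {"x":-0.05,"y":0,"z":0,"rx":0,"ry":0,"rz":0,"grip":1},
    {"x":-0.05,"y":0,"z":0,"rx":0,"ry":0,"rz":0,"grip":1},
    {"x":0,"y":0,"z":0,"rx":0,"ry":0,"rz":0,"grip":1},
  ],
)

```text
time_s: 54.95
position: [0.3502, 0.3694, 0.2952]
tool_rot: [[0.975, 0.223, 0.0], [0.223, -0.975, 0.0], [0.0, -0.0, -1.0]]
ft_force: [0.4, -0.4, 0.3]
grip_width: 0.0
```

```bash
python3 -c "
from h import *
for c in ['wrist','scene','side']: cv2.imwrite(f'pics/{c}25.png',optics.get_image(c)['color'])
print(finder.boxes_of('scene','handle_grip'),finder.boxes_of('side','handle_grip'))
seated(cam='scene');bar(cam='scene')
P,im=cloud('scene');q=P.reshape(-1,3);q=q[(q[:,2]>.145)&(q[:,2]<.18)&(abs(q[:,0]-.44)<.09)&(abs(q[:,1]-.39)<.07)];print(len(q),q.mean(0))
for t in ['blank_flange','jar','screwdriver']: print(t,finder.boxes_of('scene',t)[:1])
go(.36,.36,.3)
"
```

```text
[{'point': [0.4818, 0.3958, 0.1619], 'conf': 0.75}] [{'point': [0.461, 0.4005, 0.1342], 'conf': 0.92}]
1 533 ends [-0.0788  0.0813] mid 0.0013 tube top [0.1152 0.1157] slope,y [ 0.011  -0.0728]
2 541 ends [-0.0929  0.0662] mid -0.0133 tube top [0.1143 0.1147] slope,y [ 0.0094 -0.0246]
3 508 ends [-0.0788  0.0817] mid 0.0014 tube top [0.1145 0.1222] slope,y [-0.0186  0.0249]
4 151 ends [-0.0101  0.0125] mid 0.0012 tube top [0.1159 0.1167] slope,y [0.0214 0.072 ]
bar y 0.1 x mid 0.0014 z 0.1127
bar y 0.06 x mid 0.0022 z 0.1135
bar y 0.0 x mid 0.0027 z 0.1133
bar y -0.05 x mid 0.0018 z 0.1135
bar y -0.1 x mid 0.0007 z 0.1129
bar y -0.12 x mid 0.0026 z 0.1138
358 [0.48214369 0.39733856 0.16052194]
blank_flange [{'point': [0.7047, -0.1529, 0.0119], 'conf': 0.73}]
jar [{'point': [0.6484, 0.3246, 0.0655], 'conf': 0.93}]
screwdriver [{'point': [0.7049, 0.0438, 0.0239], 'conf': 0.79}]
t 55.5 pos [0.3537 0.37   0.2941] yaw 12.76 w 0.0001 F [-0.   0.4  0.3]
 shift mm in current tool axes [ 3.9 11.1 -5.9]
```

View pics/wrist25.png

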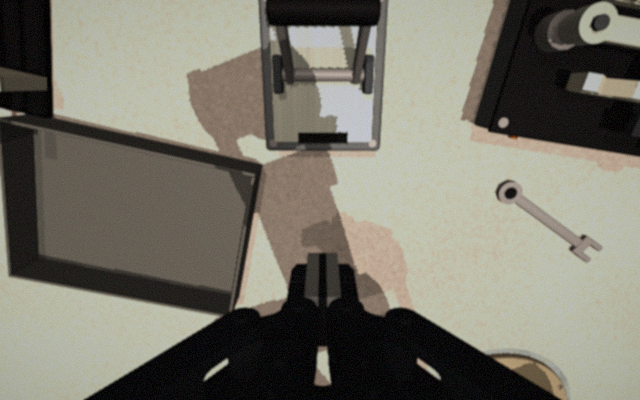

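View pics/scene25.png

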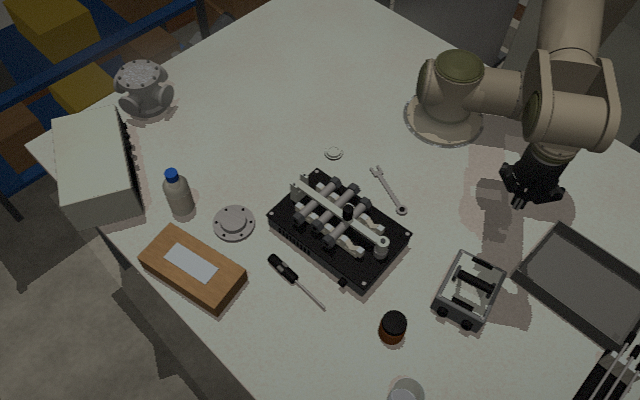

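The handle is ON, with the crossbar at (0.482, 0.397) as expected, and the bystanders haven't moved. The rod in groove 2 has been knocked about 13 mm endwise. That should be within the ±20 mm limit, but I'll check its seating with the wrist camera.

```bash
python3 -c "
from h import *
go(.50,.08,.32)
"
```

```text
t 55.5 pos [0.3537 0.37   0.2941] yaw 12.76 w 0.0001 F [-0.   0.4  0.3]
 shift mm in current tool axes [ 78.6 315.1 -25.9]
```

>>> play_rows(
  commands=[
    {"x":0.0125,"y":0.0525,"z":-0.005,"rx":0,"ry":0,"rz":0,"grip":1},
    {"x":0.0125,"y":0.0525,"z":-0.005,"rx":0,"ry":0,"rz":0,"grip":1},
    {"x":0.0125,"y":0.0525,"z":-0.005,"rx":0,"ry":0,"rz":0,"grip":1},
    {"x":0.0125,"y":0.0525,"z":-0.005,"rx":0,"ry":0,"rz":0,"grip":1},
    {"x":0.0125,"y":0.0525,"z":-0.005,"rx":0,"ry":0,"rz":0,"grip":1},
    {"x":0.0125,"y":0.0525,"z":0,"rx":0,"ry":0,"rz":0,"grip":1},
    {"x":0,"y":0,"z":0,"rx":0,"ry":0,"rz":0,"grip":1},
    {"x":0,"y":0,"z":0,"rx":0,"ry":0,"rz":0,"grip":1},
  ],
)

```text
time_s: 56.5
position: [0.4961, 0.0795, 0.3192]
tool_rot: [[0.975, 0.221, -0.0], [0.221, -0.975, 0.0], [-0.0, -0.0, -1.0]]
ft_force: [-0.3, 0.3, 0.4]
grip_width: -0.0003
```

```bash
python3 -c "
from h import *
C=np.array((.533,.0575))
cv2.imwrite('pics/wrist26.png',seated()['color']); bar()
P,im=cloud('wrist');q=P.reshape(-1,3);q=q[np.isfinite(q[:,0])];t=np.radians(3.9)
d=q[:,:2]-C; bx=d[:,0]*np.cos(t)+d[:,1]*np.sin(t); by=-d[:,0]*np.sin(t)+d[:,1]*np.cos(t)
for g in (-.072,-.024,.024):
  for s in (-.03,.03,.02,-.02):
    m=(abs(by-g)<.008)&(abs(bx-s)<.005)&(q[:,2]>.09)
    if m.any(): print(g,s,np.percentile(q[m,2],95).round(4))
go(.5,.08,.32)
"
```

```text
1 3609 ends [-0.0793  0.0792] mid -0.0001 tube top [0.1133 0.1132] slope,y [ 0.0024 -0.0713]
2 3574 ends [-0.0938  0.0647] mid -0.0146 tube top [0.1134 0.1133] slope,y [ 0.0064 -0.0236]
3 3058 ends [-0.0793  0.0793] mid -0.0 tube top [0.113  0.1135] slope,y [-0.006  0.025]
4 907 ends [-0.01    0.0098] mid -0.0001 tube top [0.1139 0.1137] slope,y [0.0038 0.072 ]
bar y 0.1 x mid 0.0 z 0.1127
bar y 0.06 x mid -0.0 z 0.1126
bar y 0.0 x mid 0.0 z 0.1125
bar y -0.05 x mid -0.0 z 0.1126
bar y -0.1 x mid -0.0001 z 0.1124
bar y -0.12 x mid 0.0005 z 0.1127
-0.072 -0.03 0.1041
-0.072 0.03 0.104
-0.072 0.02 0.1041
-0.072 -0.02 0.104
-0.024 -0.03 0.1041
-0.024 0.03 0.1042
-0.024 0.02 0.1044
-0.024 -0.02 0.3848
0.024 -0.03 0.3827
0.024 0.03 0.1042
0.024 0.02 0.1039
0.024 -0.02 0.3875
t 56.65 pos [0.4958 0.0804 0.3195] yaw 12.87 w 0.0 F [0.6 0.6 0.2]
 shift mm in current tool axes [ 4.   1.3 -0.5]
```

View pics/wrist26.png

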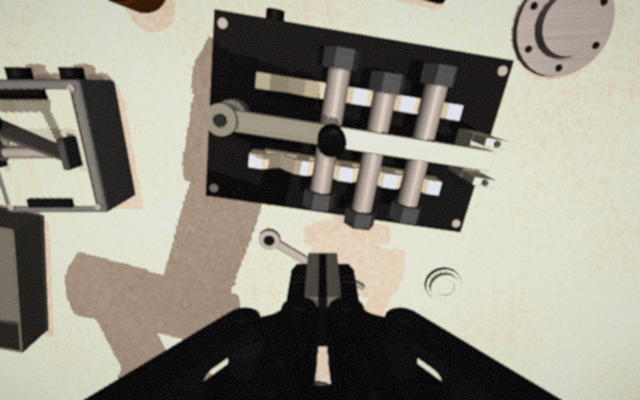

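The groove 2 rod lies against its end stop: middle at −14.6 mm (limit ±20), tube top 104 mm like the others, axis parallel. It is fully seated and clamped, and nudging it would risk more than it gains. Handing in.

```bash
python3 -c "
from h import *
print(order.close_job()); print(env.observe()['time_s'])
"
```

```text
the job is handed in; nothing more can be done
None
the job is handed in; nothing more can be done
```

The job is handed in at about 57 s of the 210 s allowed. No verdict was reported, but my last checks met every end condition. I threw the isolator off, swung the clamp bar aside and laid the three rods in grooves 1 to 3. I then swung the bar back down into the fork and threw the isolator on.

- **Isolator:** the scene camera and depth put the crossbar at (0.482, 0.397), where ON should be. The side camera's finder gave a point about 20 mm nearer upright and 28 mm lower. It gave nearly the same point at the start, when the handle was known to be ON, so I put it down to that camera.
- **Clamp bar:** it lies flat between the cheeks with turn about 0. Its top reads 112.6 mm against 109.7 mm when fully down, which puts the lift at roughly 3 to 5 mm.
- **Rods:** all three tube tops read 104 mm (105 expected) and the axes are parallel to the grooves. The rods in grooves 1 and 3 are centred to within 1 mm.
- **Groove 2 rod:** it was knocked endwise after the bar was down, while the arm was at the isolator. It rests against its end stop with its middle at −14.6 mm (limit ±20 mm). I left it there because it is fully seated.
- **Bystanders and robot:** the flange, jar and screwdriver are within about 4 mm of where they started. The arm stood clear of everything.

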